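# Drive the seized pins out of the mould clamp and strip its bar

## Robot

A 6-joint arm with a two-finger parallel gripper is mounted at the origin on the work surface. World frame = base frame: x ahead of the robot, y to its left, z up, the work surface at z = 0. Lengths are in m, angles in rad, forces in N, time in s.
With the tool pointing down it reaches from about 0.3 to 0.775 m from the base axis. Payload 14.6 kg.
Tool frame: the origin (TCP) lies midway between the tips of the shut fingers; the grasp point (between the pads) lies 19 mm behind it (grasp_offset is the distance from the TCP to the grasp point, in m); z points along the fingers, y is the line along which they close (so a half turn about z gives the same grasp; the last joint's range is limited). The gripper opens to 94 mm and grips with 3 to 60 N. Pads are 16 mm wide; open, the fingers measure 119 mm over their backs; the gripper's body (75 mm by 177 mm) begins 78 mm behind the grasp point.
Start: joints at [1.047, 0.3, 1.521, -0, 1.321, -0.067], TCP at [0.243, 0.494, 0.205] pointing down, gripper open.
Joint ranges: [-3.03, 3.03], [-0.79, 2.21], [0.23, 2.52], [-1.04, 4.18], [0, 3.07], [-2.55, 2.55]. Speed limits (rad/s): [2.22, 2.22, 2.57, 3.14, 3.14, 3.14].

## Interface

Orientations are given as [roll, pitch, yaw] about the fixed x, y, z axes, in that order (R = Rz(yaw) Ry(pitch) Rx(roll)).
In Python, from station import * gives the robot as it stands. The module is installed in compiled form; this text tells all that it offers.
- The arm moves only by the tool send_rows, never from a script. Its argument "rows" is a list of rows, each an object of numbers: "dx", "dy", "dz": the shift along the tool's x, y, z in mm; "roll": the turn about the tool's z in degrees; "jaw": the closure, from -1 (fully open) to 1 (shut). In form: [{"dx": .., "dy": .., "dz": .., "roll": .., "jaw": ..}, ...]. A call has 1 to 12 rows; each row shifts and turns the commanded pose from where the row before left it, along the tool's axes as they then stand; what a row does not reach is not made up. A row lasts 1/12 s, in which the tool goes at most 41.7 mm and 7.16 degrees, less where a joint would pass 70% of its speed; a pose out of reach is approached as far as the arm can. A call is refused whole if a number of a shift passes 41.7 or a number of a turn 7.16, either way. A call with a gripper value outside its range is refused whole. The fingers move at their own pace and stop on an object; "force" is the grip in N (left out, the last holds). Time passes only in rows, so rows that do not move let the fingers close. It gives the time, the measured TCP pose, the force, the opening and the grip force at its end, in the units of the state.
- get_obs(): the state, without advancing time (a new reading comes with each control period).
- camera(name): name is "scene" or "top"; returns a dict with "frame" (420x560x3 uint8, red, green, blue), "z_map" (420x560 float32, m along the optical axis (not along the pixel's ray), 0 where there is no reading), "camera_matrix" (3x3 intrinsics, pixels), "rvec" (rotation vector, rad) and "tvec" (3), from world to camera coordinates, as OpenCV has them. Camera axes: x right, y down, z forward; pixel columns grow to the right and rows downward; lengths in m; the calibration is good to about 2 mm. A picture is of the moment at which its call begins.
- hand_in(): hands the job in; it is judged then, once.
The state is a dict: "time_s": time; "qpos": joint angles; "joint_vel": joint speeds; "tau": joint torques, N m; "ee_pos": TCP position; "eef_rot": TCP orientation; "force": force on the tool from outside, world axes, zero at the start; "moment": the same for the moment, N m; "grip_width": finger opening in m; "grip_force": force on a finger pad.
Only numpy, scipy, OpenCV 4.12 (cv2) and the standard library are available. Lean on these libraries where they do the work, as an engineer would, in place of code of your own. Each camera call takes 0.05 s, during which the arm holds its last target. There are 200 camera calls.

## Task

The clamp bar of the casting mould is locked in by two or three cross pins stuck with dried slip. Move the porcelain jar that stands in the way upright onto the round cork mat; then, holding the brass drift punch, drive every pin out from its headless end so that it drops out on the head side (do not touch the pins with the fingers while they are in the clamp). Put the pins in the wooden tray; once all are out, lift the bar from the clamp and lay it flat lengthwise on the grey felt board, lay the punch back on its dark wooden board, and leave the other wares undisturbed.

Things in the scene. Friction and masses are not known exactly. Their poses are not given: they have to be found in the camera images.
- cradle: the mould clamp, fixed: steel bed 270 x 72 mm, plaster top at 14 mm height, three pairs of grey lugs at x = -75, 0, 75 mm. Each lug is 30 mm along x, its top 67 mm high; a pair spans y = -29..-15 and 15..29 mm. Origin under the bed's centre; x along the bar, y along the pins, z up. Pin heads are on the -y side: pins go out towards -y only, pushed in at the bore mouth at y = 29 mm
- bore0 (a point): middle (y = 0) of the level bore, 19 mm wide and 16 mm high, through the lug pair at x = -75 mm of the clamp, 45 mm above the table. A sprung pad in the -y lug grips the pin with about 10 N of friction over a stroke of 55 mm; then it drops onto the table on the -y side. Out means: pin origin over 55 mm from here
- bore1 (a point): the same for the middle lug pair (x = 0)
- bore2 (a point): the same for the lug pair at x = +75 mm
- bar: beech clamp bar 210 x 26 x 21 mm, 0.09 kg, origin at its centre, x along its length. It lies on the plaster in the clamp, between the lugs and under the pins (14 to 35 mm above the table), with steel stops at its ends. To grip it from above across its width there is 45 mm of room between lug pairs, centred 37.5 mm either side of its middle
- punch: brass drift punch, 0.28 kg: a square body 95 x 20 x 20 mm with a round rod 9 mm in diameter and 75 mm long at its +x end. Origin at the centre of the square body, on the axis; x points to the tip, which is at x = +122.5 mm. At first it lies flat on its board with the tip roughly in the driving direction.
- tool_board: the punch's dark wooden board 250 x 100 mm, 15 mm thick, fixed; origin under its centre, x along its length
- jar: closed white and blue porcelain jar, 56 mm across, 72 mm tall to the lid (knob to 82 mm), 0.25 kg, origin at the centre of its foot; it stands beside the clamp in the punch's way (+y side)
- mat: round cork mat 110 mm across, 5 mm thick, fixed, origin under its centre
- tray: open wooden tray for the pins, fixed, outside 200 x 120 x 30 mm, walls and floor 5 mm; origin under its centre, x along the length
- bar_board: grey felt-covered board 250 x 75 mm, 12 mm thick, fixed; origin under its centre, x along its length
- pin0: steel pin (may be absent) in the bore at x = -75 mm of the clamp, 0.12 kg: round shank 16 mm across and 62 mm long, square head 24 x 24 x 8 mm. Origin at the middle of the shank; y along it, from the head (y = -31 to -39 mm) to the headless end (y = 31 mm), which starts 3 mm inside the bore mouth
- pin1: steel pin (may be absent) in the bore at x = 0 mm of the clamp, 0.12 kg: round shank 16 mm across and 62 mm long, square head 24 x 24 x 8 mm. Origin at the middle of the shank; y along it, from the head (y = -31 to -39 mm) to the headless end (y = 31 mm), which starts 3 mm inside the bore mouth
- pin2: steel pin (may be absent) in the bore at x = +75 mm of the clamp, 0.12 kg: round shank 16 mm across and 62 mm long, square head 24 x 24 x 8 mm. Origin at the middle of the shank; y along it, from the head (y = -31 to -39 mm) to the headless end (y = 31 mm), which starts 3 mm inside the bore mouth
- teabowl: bystander: white porcelain bowl 76 mm across, origin under its centre; leave alone
- oil: bystander: small amber bottle 40 mm across, 85 mm tall; leave alone
- colourbox: bystander: lidded white porcelain colour box 88 mm across, 44 mm tall; leave alone
- brushrest: bystander: dark wooden brush rest 35 x 110 x 22 mm; leave alone
Mind the look-alikes: they are no part of the job. What is shaped like the punch but pink or purple is not meant.

How it is judged:
By the outcome, as a careful person would: the job done as asked, in the order asked, and still so for the second after the job is handed in, with the robot touching nothing.
Of pin0, pin1, pin2 only 2 to 3 are there at a start; the rules pass over those that are not, and their reading is None.
At some moment in a run one of jar, punch may be knocked a few centimetres aside while the robot is not near it.
It also fails if it takes over 210 s, if anything falls off the work surface, if the arm or the gripper's body presses on something with over 40 N, if the wrist force passes 120 N, or if a joint passes its speed limit or range.

## Working session

There is one attempt and no reset: what is moved stays moved. The work goes in short steps, Python scripts to look and compute and a tool call to move; the robot and the scene stay as the last step left them, time stands still between calls to the robot, and variables do not carry over. Pictures are saved under pics/ and viewed, at most 14 in all, crops included, and the job is handed in when it is done.

Besides the shell and the picture viewer there is one more tool, called as name(argument=value, ...) on one line, values as JSON. send_rows: Moves the arm, as the interface text tells. Its arguments: {"type":"object","properties":{"rows":{"type":"array"},"force":{"type":"number"}},"required":["rows"]}

```bash
mkdir -p pics; cat > h.py <<'E'
from station import *
import numpy as np, cv2
def cam(n,save=None):
    c=camera(n)
    if save: cv2.imwrite('pics/'+save+'.png',c['frame'][:,:,::-1])
    R=cv2.Rodrigues(np.array(c['rvec'],float))[0]; t=np.array(c['tvec'],float).ravel(); K=np.array(c['camera_matrix'])
    z=c['z_map']; v,u=np.mgrid[0:z.shape[0],0:z.shape[1]]
    P=np.stack([(u-K[0,2])/K[0,0]*z,(v-K[1,2])/K[1,1]*z,z],-1)
    W=(P-t)@R   # R^T (P-t)
    W[z==0]=np.nan
    return c['frame'],W,(K,R,t)
def proj(p,k):
    q=k[1]@np.array(p)+k[2]; q=k[0]@q; return q[:2]/q[2]
E
python3 - <<'E'
from h import *
for n in('top','scene'):
    f,W,k=cam(n,n+'0'); cv2.imwrite('pics/%s0.png'%n,cv2.resize(f,(784,588))[:,:,::-1]); np.savez('%s0.npz'%n,f=f,W=W); print(n,-k[1].T@k[2])
print(get_obs())
E
```

```text
top [ 2.05022477e-01 -9.18966078e-04  1.59096729e+00]
scene [ 1.34040806 -0.03963633  0.85691821]
{'time_s': 0.1, 'qpos': array([ 1.04740099e+00,  3.00411202e-01,  1.52149822e+00, -3.41873272e-05,
        1.32072351e+00, -6.66448946e-02]), 'joint_vel': array([-1.10856568e-03, -1.23954808e-03, -1.51622174e-03,  8.50979325e-05,
        1.71005681e-03, -5.18794195e-04]), 'tau': array([ 2.11484650e-03, -5.32649660e+01, -3.53284800e+01,  7.09625054e-02,
        2.34472216e-02, -7.09885126e-05]), 'ee_pos': array([0.24248418, 0.49340019, 0.20495425]), 'eef_rot': array([-3.14055248e+00, -3.62359687e-05,  2.68485067e+00]), 'force': array([-0.18296506,  0.15155806,  0.37573629]), 'moment': array([-0.02382219,  0.01247243, -0.01949099]), 'grip_force': 0.0, 'grip_width': 0.09388241457579666}
```

View pics/top0.png

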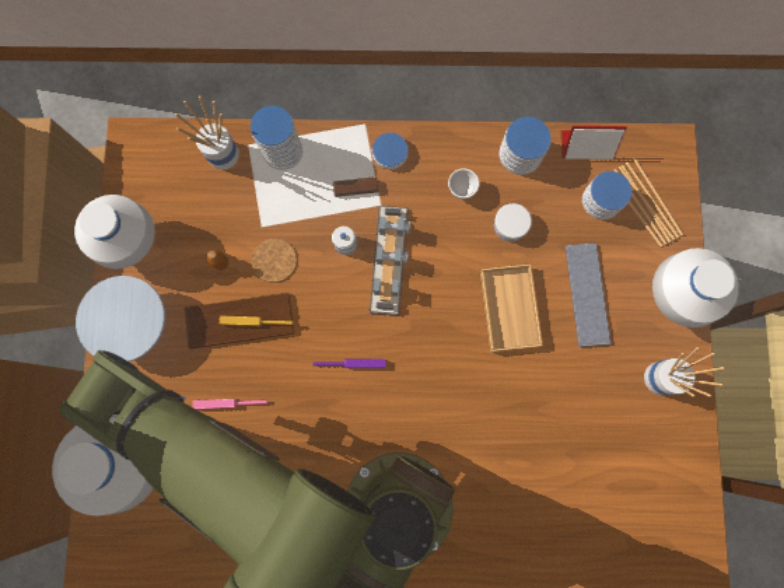

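View pics/scene0.png

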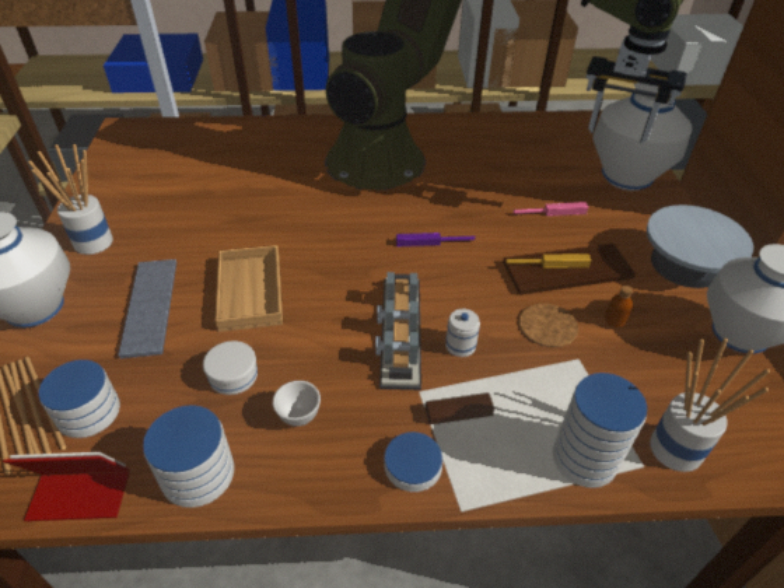

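Top view (784-wide): brass punch at (240,321) on the dark board; look-alikes are purple (365,364) and pink (215,404). The jar is at (344,239), not the amber bottle (217,258) or the blue-lidded jars. The clamp is at (389,262), mat (274,260), tray (512,308), grey board (588,295), bowl (463,183) and colour box (513,222).

```bash
python3 - <<'E'
from h import *
d=np.load('top0.npz'); f=d['f'];W=d['W'];s=1/1.4
X,Y,Z=W[...,0],W[...,1],W[...,2]
hsv=cv2.cvtColor(f,cv2.COLOR_RGB2HSV)
def roi(x0,y0,x1,y1):
    m=np.zeros(Z.shape,bool); m[int(y0*s):int(y1*s),int(x0*s):int(x1*s)]=1; return m
def rect(name,m):
    p=np.stack([X[m],Y[m]],-1).astype(np.float32)*1000
    r=cv2.minAreaRect(p); print(name,m.sum(),np.round(r[0],1),np.round(r[1],1),round(r[2],1),'z',np.round(np.nanpercentile(Z[m],[5,50,95])*1000,1),'med',np.round(np.median(p,0),1))
print('table z',np.nanmedian(Z[roi(420,380,600,420)]))
rect('jar',roi(325,220,365,260)&(Z>.03))
rect('jarlid',roi(325,220,365,260)&(Z>.06))
rect('clampbed',roi(360,200,415,320)&(Z>.006)&(Z<.06))
rect('lugs',roi(360,200,415,320)&(Z>.06))
rect('lug0',roi(360,200,415,245)&(Z>.06));rect('lug1',roi(360,247,415,275)&(Z>.06));rect('lug2',roi(360,280,415,315)&(Z>.06))
rect('tray',roi(470,255,550,360)&(Z>.02)); rect('bar_board',roi(555,235,620,355)&(Z>.006))
rect('board',roi(170,285,310,355)&(Z>.009)&(Z<.02)); 
b=roi(170,285,310,355)&(hsv[...,1]>120)&(hsv[...,2]>120)&(hsv[...,0]>18)&(hsv[...,0]<35); rect('punch',b); rect('punchbody',b&roi(170,285,262,355))
rect('mat',roi(245,232,303,290)&(Z>.002))
for n,r in dict(bowl=(440,160,485,205),box=(490,200,535,245),oil=(203,243,232,275)).items(): rect(n,roi(*r)&(Z>.02))
c=f[int(200*s):int(330*s),int(200):int(320)]
f2=np.load('scene0.npz')['f'][185:285,255:355]
cv2.imwrite('pics/c0.png',np.hstack([cv2.resize(f[140:230,215:315],(396,360),interpolation=2),cv2.resize(f2,(396,360),interpolation=2)])[:,:,::-1])
E
```

```text
table z -8.291425693107791e-05
jar 254 [619.5 136.6] [53.9 53.1] 2.6 z [40.8 71.  79.1] med [616.8 135.6]
jarlid 215 [620.9 136.7] [50.5 53.6] 6.9 z [63.9 71.7 80.2] med [618.9 136.4]
clampbed 1454 [587.2  34.7] [298.5 129.6] 0.3 z [ 7.3 22.8 53.6] med [571.3  29.7]
lugs 234 [582.1  22.8] [ 72.5 179.4] 85.6 z [61.8 67.1 72.5] med [580.7  19.7]
lug0 73 [656.2  19. ] [69.5 30.4] 87.3 z [62.5 67.3 72.2] med [655.3   8.1]
lug1 82 [581.3  23.1] [72.5 31.4] 87.6 z [62.4 66.7 72.5] med [582.2  30.2]
lug2 73 [507.4  35.9] [57.7 28.4] 85.6 z [61.4 67.1 72.8] med [505.4  19.7]
tray 343 [ 464.6 -262.8] [201.1 121.1] 6.7 z [21.5 29.2 35.9] med [ 467.7 -264.4]
bar_board 1618 [ 504.9 -449.7] [152.9 296.4] 86.8 z [ 6.7 11.9 17.8] med [ 499.6 -450.4]
board 1741 [433.7 379.5] [158.9 299.9] 0.7 z [10.2 15.1 19.1] med [430. 394.]
punch 225 [425.3 341.5] [169.6  19.6] 88.7 z [26.2 33.8 39.5] med [nan nan]
punchbody 172 [426.1 378.5] [95.6 19.6] 88.7 z [30.1 34.8 39.7] med [nan nan]
mat 977 [579.9 312.3] [147.  138.8] 1.5 z [ 2.4  5.5 11. ] med [579.  311.3]
bowl 221 [ 764.9 -149.4] [74.1 72.6] 32.0 z [21.3 41.4 53.4] med [ 780.5 -154. ]
box 523 [ 674.  -268.1] [85.2 86.9] 87.3 z [36.3 43.3 49.5] med [ 671.4 -268.1]
oil 147 [568.7 437.2] [29.7 39.3] 38.1 z [26.6 58.4 88.2] med [566.8 433.5]
```

View pics/c0.png

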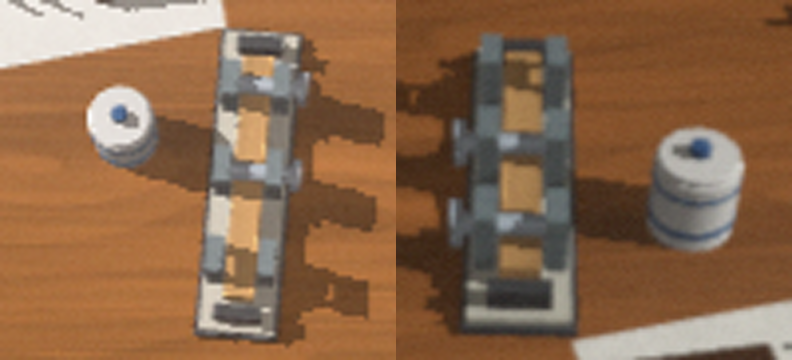

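Only two pins are present: pin1 in the middle and pin2 at the far lug, heads on world -y. The near bore is empty. The jar is at about (620,137) mm. I'm heading above it with yaw at 90°.

send_rows(rows=[{"roll":7.1,"jaw":-1},{"roll":7.1,"jaw":-1},{"roll":7.1,"jaw":-1},{"roll":7.1,"jaw":-1},{"roll":7.1,"jaw":-1},{"roll":7.1,"jaw":-1},{"roll":7.1,"jaw":-1},{"roll":7.1,"jaw":-1},{"roll":7.0,"jaw":-1}])

```text
invalid input at $.rows[0]: expected keys dx, dy, dz, roll, jaw
```

send_rows(rows=[{"dx":-27,"dy":28},{"dx":-27,"dy":28},{"dx":-27,"dy":28},{"dx":-27,"dy":28},{"dx":-27,"dy":28},{"dx":-27,"dy":28},{"dx":-27,"dy":28},{"dx":-27,"dy":28},{"dx":-27,"dy":28},{"dx":-27,"dy":28},{"dx":-27,"dy":28}])

```text
invalid input at $.rows[0]: expected keys dx, dy, dz, roll, jaw
```

```bash
cat >> h.py <<'E'
def ontop(mask,z,k):
    "pixel rays of mask cut with plane at height z, mm"
    v,u=np.nonzero(mask); d=np.stack([u,v,np.ones_like(u)],-1)@np.linalg.inv(k[0]).T@k[1]
    c=-k[1].T@k[2]; s=(z-c[2])/d[:,2]; return ((c+d*s[:,None])[:,:2]*1000).astype(np.float32)
def tgt(x,y,z,yaw=None):
    o=get_obs(); R=cv2.Rodrigues(np.zeros(3))[0]
    from scipy.spatial.transform import Rotation as S
    T=S.from_euler('xyz',o['eef_rot']).as_matrix(); d=T.T@(np.array([x,y,z])-o['ee_pos']*1000)
    print('tool delta mm',np.round(d,1),'' if yaw is None else 'roll deg %.1f'%((np.degrees(o['eef_rot'][2])-yaw+180)%360-180),'norm %.0f'%np.linalg.norm(d))
def st():
    o=get_obs(); print('t %.1f'%o['time_s'],'pos',np.round(o['ee_pos']*1000,1),'rot',np.round(np.degrees(o['eef_rot']),1),'F',np.round(o['force'],1),'w %.1f gf %.1f'%(o['grip_width']*1000,o['grip_force']),'q',np.round(o['qpos'],2))
E
python3 - <<'E'
from h import *
st(); f,W,k=cam('top'); Z=W[...,2]
s=1/1.4
m=np.zeros(Z.shape,bool); m[155:190,228:265]=1
hsv=cv2.cvtColor(f,cv2.COLOR_RGB2HSV)
kn=m&(hsv[...,0]>100)&(hsv[...,0]<130)&(hsv[...,1]>120); p=ontop(kn,.078,k); print('knob',len(p),p.mean(0) if len(p) else 0)
d=np.load('top0.npz');hsv=cv2.cvtColor(d['f'],cv2.COLOR_RGB2HSV)
kn=m&(hsv[...,0]>100)&(hsv[...,0]<130)&(hsv[...,1]>150)&(d['W'][...,2]>.068);p=ontop(kn,.078,k); print('knob0',len(p),p.mean(0) if len(p) else 0)
lid=m&(d['W'][...,2]>.064); r=cv2.minEnclosingCircle(ontop(lid,.072,k)); print('lid0',r)
mm=np.zeros(Z.shape,bool); mm[145:230,260:300]=1
fs,Ws,ks=cam('scene'); Z2=Ws[...,2]; q=(Z2>.05)&(np.hypot(Ws[...,0]-.62,Ws[...,1]-.137)<.06)&(Z2<.085); print('scene',np.nanmean(Ws[q],0),q.sum())
tgt(620,137,130,90)
E
```

```text
t 0.1 pos [242.5 493.4 205. ] rot [-179.9   -0.   153.8] F [-0.2  0.2  0.4] w 93.9 gf 0.0 q [ 1.05  0.3   1.52 -0.    1.32 -0.07]
knob 0 0
knob0 0 0
lid0 ((620.7422485351562, 135.2454071044922), 27.952228546142578)
scene [0.62868008 0.13556939 0.06897138] 410
tool delta mm [-496.  -153.4   75.2] roll deg 63.8 norm 525
```

All keys are required in each row.

send_rows(rows=[{"dx":0,"dy":0,"dz":0,"roll":7.1,"jaw":-1},{"dx":0,"dy":0,"dz":0,"roll":7.1,"jaw":-1},{"dx":0,"dy":0,"dz":0,"roll":7.1,"jaw":-1},{"dx":0,"dy":0,"dz":0,"roll":7.1,"jaw":-1},{"dx":0,"dy":0,"dz":0,"roll":7.1,"jaw":-1},{"dx":0,"dy":0,"dz":0,"roll":7.1,"jaw":-1},{"dx":0,"dy":0,"dz":0,"roll":7.1,"jaw":-1},{"dx":0,"dy":0,"dz":0,"roll":7.1,"jaw":-1},{"dx":0,"dy":0,"dz":0,"roll":7.0,"jaw":-1}])

```text
time_s: 0.95
ee_pos: [0.2425, 0.4935, 0.2053]
eef_rot: [-3.141, 0.0, 1.565]
force: [0.6, 0.5, -0.2]
grip_width: 0.0941
grip_force: 0.0
```

send_rows(rows=[{"dx":-27,"dy":28,"dz":0,"roll":0,"jaw":-1},{"dx":-27,"dy":28,"dz":0,"roll":0,"jaw":-1},{"dx":-27,"dy":28,"dz":0,"roll":0,"jaw":-1},{"dx":-27,"dy":28,"dz":0,"roll":0,"jaw":-1},{"dx":-27,"dy":28,"dz":0,"roll":0,"jaw":-1},{"dx":-27,"dy":28,"dz":0,"roll":0,"jaw":-1},{"dx":-27,"dy":28,"dz":0,"roll":0,"jaw":-1},{"dx":-27,"dy":28,"dz":0,"roll":0,"jaw":-1},{"dx":-27,"dy":28,"dz":0,"roll":0,"jaw":-1},{"dx":-27,"dy":28,"dz":0,"roll":0,"jaw":-1},{"dx":-27,"dy":28,"dz":0,"roll":0,"jaw":-1}])

```text
time_s: 1.87
ee_pos: [0.5518, 0.1951, 0.2054]
eef_rot: [-3.141, 0.0, 1.571]
force: [0.2, -0.4, 1.1]
grip_width: 0.0941
grip_force: 0.0
```

```bash
python3 - <<'E'
from h import *
st()
fs,Ws,ks=cam('scene'); Z2=Ws[...,2]; q=(Z2>.05)&(np.hypot(Ws[...,0]-.62,Ws[...,1]-.137)<.06)&(Z2<.085); print('scene',np.nanmean(Ws[q],0),q.sum())
tgt(620,136,130,90)
E
```

```text
t 1.9 pos [551.8 195.1 205.4] rot [-180.    0.   90.] F [ 0.2 -0.4  1.1] w 94.1 gf 0.0 q [0.28 0.38 1.42 0.   1.35 0.28]
scene [0.62881445 0.1353095  0.06892457] 410
tool delta mm [-54.4  64.7  75.1] roll deg -0.2 norm 113
```

send_rows(rows=[{"dx":-27,"dy":32,"dz":0,"roll":0,"jaw":-1},{"dx":-27,"dy":32,"dz":0,"roll":0,"jaw":-1},{"dx":0,"dy":0,"dz":20,"roll":0,"jaw":-1},{"dx":0,"dy":0,"dz":20,"roll":0,"jaw":-1},{"dx":0,"dy":0,"dz":0,"roll":0,"jaw":-1},{"dx":0,"dy":0,"dz":0,"roll":0,"jaw":-1}])

```text
time_s: 2.42
ee_pos: [0.614, 0.1431, 0.1649]
eef_rot: [-3.14, 0.0, 1.571]
force: [-1.6, -0.2, 0.5]
grip_width: 0.0945
grip_force: 0.0
```

```bash
python3 - <<'E'
from h import *
st(); tgt(620,136,24,90)
E
```

```text
t 2.4 pos [614.  143.1 164.9] rot [-179.9    0.    90. ] F [-1.6 -0.2  0.5] w 94.5 gf 0.0 q [ 0.17  0.51  1.32 -0.    1.31  0.17]
tool delta mm [ -7.    6.3 140.9] roll deg 0.0 norm 141
```

send_rows(rows=[{"dx":-7,"dy":6,"dz":0,"roll":0,"jaw":-1},{"dx":0,"dy":0,"dz":30,"roll":0,"jaw":-1},{"dx":0,"dy":0,"dz":30,"roll":0,"jaw":-1},{"dx":0,"dy":0,"dz":30,"roll":0,"jaw":-1},{"dx":0,"dy":0,"dz":30,"roll":0,"jaw":-1},{"dx":0,"dy":0,"dz":21,"roll":0,"jaw":-1},{"dx":0,"dy":0,"dz":0,"roll":0,"jaw":-1},{"dx":0,"dy":0,"dz":0,"roll":0,"jaw":1},{"dx":0,"dy":0,"dz":0,"roll":0,"jaw":1},{"dx":0,"dy":0,"dz":0,"roll":0,"jaw":1},{"dx":0,"dy":0,"dz":0,"roll":0,"jaw":1},{"dx":0,"dy":0,"dz":0,"roll":0,"jaw":1}], force=25)

```text
time_s: 3.42
ee_pos: [0.621, 0.1361, 0.0257]
eef_rot: [3.14, -0.0, 1.571]
force: [0.1, 0.1, -0.5]
grip_width: 0.0638
grip_force: 0.0
```

send_rows(rows=[{"dx":0,"dy":0,"dz":0,"roll":0,"jaw":1},{"dx":0,"dy":0,"dz":0,"roll":0,"jaw":1},{"dx":0,"dy":0,"dz":0,"roll":0,"jaw":1},{"dx":0,"dy":0,"dz":-10,"roll":0,"jaw":1},{"dx":0,"dy":0,"dz":-20,"roll":0,"jaw":1},{"dx":0,"dy":0,"dz":-20,"roll":0,"jaw":1}])

```text
time_s: 3.92
ee_pos: [0.6197, 0.1359, 0.0746]
eef_rot: [-3.139, 0.0, 1.571]
force: [0.0, 0.1, -2.0]
grip_width: 0.0557
grip_force: 25.0
```

```bash
python3 - <<'E'
from h import *
st()
d=np.load('top0.npz');f=d['f'];k=cam('top')[2]
hsv=cv2.cvtColor(f,cv2.COLOR_RGB2HSV)
# mat outline by colour: print hsv at mat and table
print(hsv[186,196],hsv[170,170],hsv[230,210])
m=np.zeros(f.shape[:2],np.uint8); roi=(slice(160,212),slice(170,222))
lab=cv2.cvtColor(f,cv2.COLOR_RGB2LAB).astype(int); ref=lab[180:192,190:200].reshape(-1,3).mean(0); print(ref)
mm=np.zeros(f.shape[:2],bool); mm[roi]=(np.abs(lab[roi][...,1]-ref[1])<7)&(np.abs(lab[roi][...,2]-ref[2])<9)
mm=cv2.morphologyEx(mm.astype(np.uint8),cv2.MORPH_OPEN,np.ones((3,3)))>0
p=ontop(mm,.005,k); print(len(p),p.mean(0),p.min(0),p.max(0))
E
```

```text
t 3.9 pos [619.7 135.9  74.6] rot [-179.9    0.    90. ] F [ 0.   0.1 -2. ] w 55.7 gf 25.0 q [ 0.16  0.61  1.39 -0.    1.14  0.16]
[ 15 131 171] [ 13 156 163] [ 13 160 105]
[146.74166667 140.73333333 159.20833333]
1856 [592.0431 304.221 ] [490.29483 219.77237] [670.4049 401.5603]
```

```bash
python3 - <<'E'
from h import *
f,W,k=cam('top','t1')
m=np.zeros(f.shape[:2],bool)
for c in [(195.7,171.5),(195.7,201.5),(179,186),(212.5,186),(195.7,186)]:
    d=np.linalg.inv(k[0])@np.array([*c,1]);d=k[1].T@d;o=-k[1].T@k[2];print(c,np.round((o+d*(.005-o[2])/d[2])*1000,1))
cv2.imwrite('pics/c1.png',cv2.resize(f[140:260,120:280],(800,600),interpolation=2)[:,:,::-1])
E
```

```text
(195.7, 171.5) [628.6 311.2   5. ]
(195.7, 201.5) [523.5 306.7   5. ]
(179, 186) [577. 366.   5.]
(212.5, 186) [578.  251.7   5. ]
(195.7, 186) [577.5 309.    5. ]
```

View pics/c1.png

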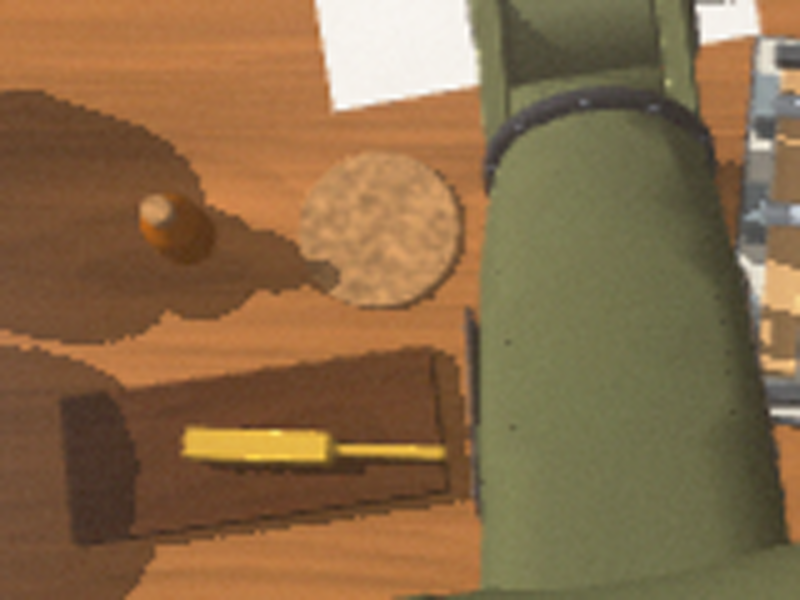

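The mat centre is at (578,309) mm, and the punch is undisturbed at crop (257,445). Placing the jar.

send_rows(rows=[{"dx":10,"dy":-2,"dz":0,"roll":0,"jaw":1},{"dx":21,"dy":-5,"dz":0,"roll":0,"jaw":1},{"dx":25,"dy":-6,"dz":0,"roll":0,"jaw":1},{"dx":25,"dy":-6,"dz":0,"roll":0,"jaw":1},{"dx":25,"dy":-6,"dz":0,"roll":0,"jaw":1},{"dx":25,"dy":-6,"dz":0,"roll":0,"jaw":1},{"dx":22,"dy":-6,"dz":0,"roll":0,"jaw":1},{"dx":15,"dy":-4,"dz":0,"roll":0,"jaw":1},{"dx":5,"dy":-1,"dz":0,"roll":0,"jaw":1},{"dx":0,"dy":0,"dz":0,"roll":0,"jaw":1},{"dx":0,"dy":0,"dz":0,"roll":0,"jaw":1}])

```text
time_s: 4.93
ee_pos: [0.5784, 0.3083, 0.0738]
eef_rot: [-3.141, 0.001, 1.571]
force: [0.7, -0.2, -2.0]
grip_width: 0.056
grip_force: 25.0
```

send_rows(rows=[{"dx":0,"dy":0,"dz":10,"roll":0,"jaw":1},{"dx":0,"dy":0,"dz":15,"roll":0,"jaw":1},{"dx":0,"dy":0,"dz":10,"roll":0,"jaw":1},{"dx":0,"dy":0,"dz":5,"roll":0,"jaw":1},{"dx":0,"dy":0,"dz":3,"roll":0,"jaw":1},{"dx":0,"dy":0,"dz":1.5,"roll":0,"jaw":1},{"dx":0,"dy":0,"dz":0,"roll":0,"jaw":1},{"dx":0,"dy":0,"dz":0,"roll":0,"jaw":1}])

```text
time_s: 5.6
ee_pos: [0.5787, 0.309, 0.0303]
eef_rot: [3.141, -0.0, 1.571]
force: [0.2, 0.2, -2.3]
grip_width: 0.0557
grip_force: 25.0
```

send_rows(rows=[{"dx":0,"dy":0,"dz":0,"roll":0,"jaw":0.2},{"dx":0,"dy":0,"dz":0,"roll":0,"jaw":-1},{"dx":0,"dy":0,"dz":0,"roll":0,"jaw":-1},{"dx":0,"dy":0,"dz":0,"roll":0,"jaw":-1},{"dx":0,"dy":0,"dz":0,"roll":0,"jaw":-1},{"dx":0,"dy":0,"dz":-25,"roll":0,"jaw":-1},{"dx":0,"dy":0,"dz":-25,"roll":0,"jaw":-1},{"dx":0,"dy":0,"dz":-30,"roll":0,"jaw":-1},{"dx":0,"dy":0,"dz":-30,"roll":0,"jaw":-1},{"dx":40,"dy":-10,"dz":-10,"roll":0,"jaw":-1},{"dx":40,"dy":-10,"dz":0,"roll":0,"jaw":-1},{"dx":0,"dy":0,"dz":0,"roll":0,"jaw":-1}])

```text
time_s: 6.6
ee_pos: [0.5564, 0.394, 0.1509]
eef_rot: [3.14, -0.002, 1.576]
force: [-0.1, 0.1, -0.9]
grip_width: 0.0941
grip_force: 0.0
```

```bash
python3 - <<'E'
from h import *
st(); f,W,k=cam('scene'); Z=W[...,2]
f2,W2,k2=cam('top')
np.savez('t2.npz',f=f2,W=W2);np.savez('s2.npz',f=f,W=W)
a=cv2.resize(f[130:290,250:490],(480,320)); b=cv2.resize(f2[120:270,120:300],(480,400))
cv2.imwrite('pics/c2.png',np.hstack([cv2.resize(f[150:270,330:480],(400,320)),cv2.resize(f2[130:258,120:280],(400,320))])[:,:,::-1])
E
```

```text
t 6.6 pos [556.4 394.  150.9] rot [ 1.799e+02 -1.000e-01  9.030e+01] F [-0.1  0.1 -0.9] w 94.1 gf 0.0 q [0.56 0.64 1.16 0.   1.34 0.56]
```

View pics/c2.png

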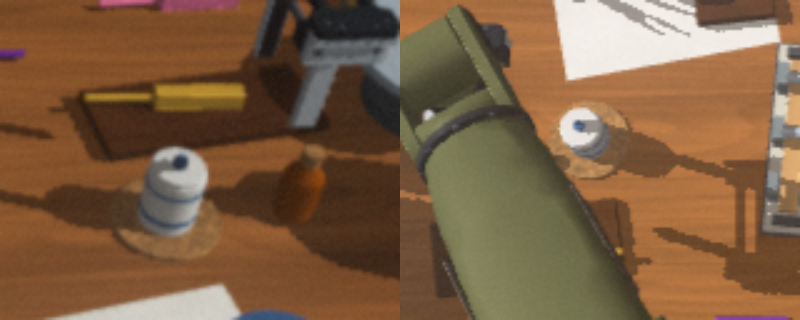

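```bash
cat > fit.py <<'E'
from h import *
from scipy.optimize import minimize
def hull(img,P,k,S):
    q=np.array([proj(p,k) for p in P])*S+S/2-.5
    cv2.fillConvexPoly(img,cv2.convexHull(np.round(q*16).astype(np.int32)),1,shift=4)
def fit(mask,k,boxes,x0,S=4):
    "boxes: (x0,x1,y0,y1,z0,z1) m in object frame; returns x,y(mm),yaw(deg),IoU"
    M=cv2.resize(mask.astype(np.uint8),None,fx=S,fy=S,interpolation=0)
    def c(v):
        a=np.radians(v[2]);im=np.zeros_like(M)
        for b in boxes:
            P=[(v[0]/1e3+np.cos(a)*X-np.sin(a)*Y,v[1]/1e3+np.sin(a)*X+np.cos(a)*Y,Z) for X in b[:2] for Y in b[2:4] for Z in b[4:]]
            hull(im,P,k,S)
        return -(im&M).sum()/(im|M).sum()
    r=minimize(c,x0,method='Nelder-Mead',options=dict(initial_simplex=np.array(x0)+np.array([[0,0,0],[8,0,0],[0,8,0],[0,0,5]])))
    return np.round(r.x,1),round(-r.fun,3)
LUGS=[(x-.015,x+.015,y-.007,y+.007,.058,.067) for x in(-.075,0,.075) for y in(-.022,.022)]
E
python3 - <<'E'
from fit import *
T=np.load('top0.npz');Sc=np.load('scene0.npz');kt=cam('top')[2];ks=cam('scene')[2]
for n,D,k in(('top',T,kt),('scene',Sc,ks)):
    f,W=D['f'],D['W'];near=(np.abs(W[...,0]-.582)<.15)&(np.abs(W[...,1]-.025)<.07)
    m=near&(W[...,2]>.058)&(W[...,2]<.08); print(n,'clamp',fit(m,k,LUGS,[582,24,-4]))
    h=cv2.cvtColor(f,cv2.COLOR_RGB2HSV)
    nb=(np.abs(W[...,0]-.425)<.06)&(np.abs(W[...,1]-.34)<.14)
    b=nb&(h[...,1]>120)&(h[...,2]>100)&(h[...,0]>17)&(h[...,0]<35)
    b=cv2.morphologyEx(b.astype(np.uint8),cv2.MORPH_OPEN,np.ones((2,2)))>0
    print(n,'punch',b.sum(),fit(b,k,[(-.0475,.0475,-.01,.01,.015,.035),(.0475,.1225,-.0045,.0045,.0205,.0295)],[425,378,-88]))
    g=(np.abs(W[...,0]-.50)<.17)&(np.abs(W[...,1]+.45)<.09)&(W[...,2]<.03)&(h[...,1]<90)&(h[...,2]>50)
    g=cv2.morphologyEx(g.astype(np.uint8),cv2.MORPH_OPEN,np.ones((3,3)))>0
    print(n,'bar_board',g.sum(),fit(g,k,[(-.125,.125,-.0375,.0375,.0,.012)],[500,-450,4]))
f=np.load('s2.npz')['f'].astype(int); print('punch moved?',np.abs(f-Sc['f'])[175:195,360:425].mean())
E
```

```text
top clamp (array([608.3,   9.5,  -6.6]), np.float64(-0.0))
top punch 241 (array([451.7, 372.7, -86.3]), np.float64(-0.0))
top bar_board 1680 (array([ 446.7, -351.3,    5.7]), np.float64(-0.0))
scene clamp (array([620.9,   2.9,  -4.3]), np.float64(-0.0))
scene punch 372 (array([486.3, 319.3, -69.7]), np.float64(-0.0))
scene bar_board 2545 (array([ 530.2, -259.8,  -70.4]), np.float64(-0.0))
punch moved? 4.75076923076923fit.py:14: RuntimeWarning: overflow encountered in scalar negative
  return -(im&M).sum()/(im|M).sum()
```

```bash
sed -i 's/return -(im&M).sum()/return -float((im\&M).sum())/' fit.py
cat > m1.py <<'E'
from fit import *
T=np.load('top0.npz');Sc=np.load('scene0.npz');kt=cam('top')[2];ks=cam('scene')[2]
for n,D,k in(('top',T,kt),('scene',Sc,ks)):
    f,W=D['f'],D['W'];near=(np.abs(W[...,0]-.582)<.15)&(np.abs(W[...,1]-.025)<.07)
    m=near&(W[...,2]>.058)&(W[...,2]<.08); print(n,'clamp',fit(m,k,LUGS,[582,24,-4]))
    h=cv2.cvtColor(f,cv2.COLOR_RGB2HSV)
    nb=(np.abs(W[...,0]-.425)<.06)&(np.abs(W[...,1]-.34)<.14)
    b=nb&(h[...,1]>120)&(h[...,2]>100)&(h[...,0]>17)&(h[...,0]<35)
    b=cv2.morphologyEx(b.astype(np.uint8),cv2.MORPH_OPEN,np.ones((2,2)))>0
    print(n,'punch',b.sum(),fit(b,k,[(-.0475,.0475,-.01,.01,.015,.035),(.0475,.1225,-.0045,.0045,.0205,.0295)],[425,378,-88]))
    g=(np.abs(W[...,0]-.50)<.17)&(np.abs(W[...,1]+.45)<.09)&(W[...,2]<.03)&(h[...,1]<90)&(h[...,2]>50)
    g=cv2.morphologyEx(g.astype(np.uint8),cv2.MORPH_OPEN,np.ones((3,3)))>0
    print(n,'bar_board',g.sum(),fit(g,k,[(-.125,.125,-.0375,.0375,.0,.012)],[500,-450,4]))
E
python3 m1.py
```

```text
top clamp (array([582.9,  30.3,  -4.2]), np.float64(0.773))
top punch 241 (array([422.7, 376.3, -91.4]), np.float64(0.835))
top bar_board 1680 (array([ 501.2, -453. ,    5.4]), np.float64(0.965))
scene clamp (array([579. ,  30.4,  -4.4]), np.float64(0.851))
scene punch 372 (array([426.1, 381.4, -89.6]), np.float64(0.801))
scene bar_board 2545 (array([ 497.8, -453. ,    5.5]), np.float64(0.785))
```

```bash
python3 -c "
from h import *
st(); tgt(425,374,18,90)"
```

```text
t 6.9 pos [559.  387.2 149.7] rot [-180.    0.   90.] F [1.  0.3 0.5] w 93.8 gf 0.0 q [ 0.55  0.64  1.16 -0.    1.34  0.55]
tool delta mm [ -13.3 -133.9  131.7] roll deg -0.0 norm 188
```

send_rows(rows=[{"dx":-2,"dy":-20,"dz":0,"roll":0,"jaw":-1},{"dx":-3,"dy":-35,"dz":0,"roll":0,"jaw":-1},{"dx":-3,"dy":-35,"dz":0,"roll":0,"jaw":-1},{"dx":-3,"dy":-30,"dz":0,"roll":0,"jaw":-1},{"dx":-2,"dy":-14,"dz":0,"roll":0,"jaw":-1},{"dx":0,"dy":0,"dz":30,"roll":0,"jaw":-1},{"dx":0,"dy":0,"dz":35,"roll":0,"jaw":-1},{"dx":0,"dy":0,"dz":35,"roll":0,"jaw":-1},{"dx":0,"dy":0,"dz":20,"roll":0,"jaw":-1},{"dx":0,"dy":0,"dz":12,"roll":0,"jaw":-1},{"dx":0,"dy":0,"dz":0,"roll":0,"jaw":-1},{"dx":0,"dy":0,"dz":0,"roll":0,"jaw":-1}])

```text
time_s: 7.9
ee_pos: [0.4251, 0.3749, 0.0181]
eef_rot: [3.141, -0.0, 1.57]
force: [0.6, -0.1, -0.2]
grip_width: 0.0941
grip_force: 0.0
```

send_rows(rows=[{"dx":0,"dy":0,"dz":0,"roll":0,"jaw":1},{"dx":0,"dy":0,"dz":0,"roll":0,"jaw":1},{"dx":0,"dy":0,"dz":0,"roll":0,"jaw":1},{"dx":0,"dy":0,"dz":0,"roll":0,"jaw":1},{"dx":0,"dy":0,"dz":0,"roll":0,"jaw":1},{"dx":0,"dy":0,"dz":0,"roll":0,"jaw":1},{"dx":0,"dy":0,"dz":0,"roll":0,"jaw":1},{"dx":0,"dy":0,"dz":0,"roll":0,"jaw":1},{"dx":0,"dy":0,"dz":0,"roll":0,"jaw":1},{"dx":0,"dy":0,"dz":0,"roll":0,"jaw":1},{"dx":0,"dy":0,"dz":0,"roll":0,"jaw":1},{"dx":0,"dy":0,"dz":0,"roll":0,"jaw":1}], force=50)

```text
time_s: 8.9
ee_pos: [0.4245, 0.3752, 0.0178]
eef_rot: [-3.142, 0.0, 1.571]
force: [0.5, 1.4, 0.3]
grip_width: 0.0193
grip_force: 49.9
```

send_rows(rows=[{"dx":0,"dy":0,"dz":-10,"roll":0,"jaw":1},{"dx":0,"dy":0,"dz":-20,"roll":0,"jaw":1},{"dx":0,"dy":0,"dz":-20,"roll":0,"jaw":1},{"dx":0,"dy":0,"dz":-20,"roll":0,"jaw":1},{"dx":0,"dy":0,"dz":-12,"roll":0,"jaw":1},{"dx":0,"dy":0,"dz":0,"roll":4.3,"jaw":1},{"dx":0,"dy":0,"dz":0,"roll":0,"jaw":1}])

```text
time_s: 9.48
ee_pos: [0.4246, 0.3753, 0.1006]
eef_rot: [3.141, -0.001, 1.493]
force: [-1.6, 0.2, -4.1]
grip_width: 0.0196
grip_force: 49.9
```

```bash
python3 - <<'E'
from h import *
f,W,k=cam('scene');st()
cv2.imwrite('pics/c3.png',cv2.resize(f[110:230,320:480],(640,480),interpolation=2)[:,:,::-1])
E
```

```text
t 9.5 pos [424.4 375.1  99.8] rot [-180.     0.    85.8] F [-0.2 -0.6 -4.1] w 19.7 gf 49.9 q [ 0.66  0.44  1.58 -0.    1.11  0.73]
```

View pics/c3.png

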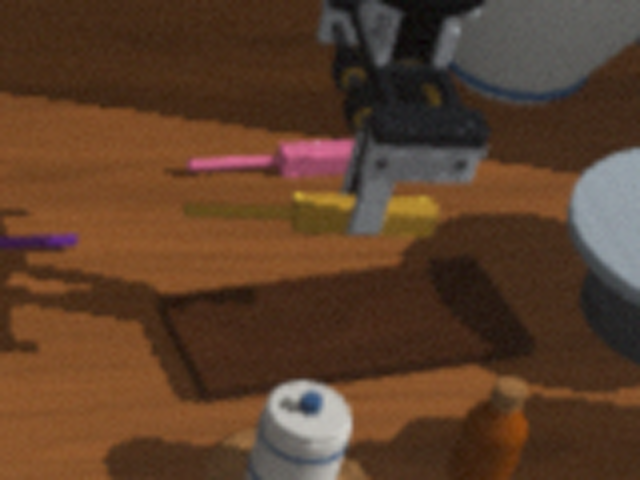

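send_rows(rows=[{"dx":-8,"dy":9,"dz":0,"roll":0,"jaw":1},{"dx":-16,"dy":18,"dz":0,"roll":0,"jaw":1},{"dx":-20,"dy":22,"dz":0,"roll":0,"jaw":1},{"dx":-20,"dy":22,"dz":0,"roll":0,"jaw":1},{"dx":-20,"dy":22,"dz":0,"roll":0,"jaw":1},{"dx":-20,"dy":22,"dz":0,"roll":0,"jaw":1},{"dx":-20,"dy":22,"dz":0,"roll":0,"jaw":1},{"dx":-20,"dy":22,"dz":0,"roll":0,"jaw":1},{"dx":-14,"dy":16,"dz":0,"roll":0,"jaw":1},{"dx":-6,"dy":7,"dz":0,"roll":0,"jaw":1},{"dx":0,"dy":0,"dz":0,"roll":0,"jaw":1}])

```text
time_s: 10.45
ee_pos: [0.5946, 0.1961, 0.0989]
eef_rot: [-3.14, 0.001, 1.495]
force: [0.0, -0.4, -2.8]
grip_width: 0.0198
grip_force: 49.9
```

send_rows(rows=[{"dx":0,"dy":0,"dz":10,"roll":0,"jaw":1},{"dx":0,"dy":0,"dz":15,"roll":0,"jaw":1},{"dx":0,"dy":0,"dz":15,"roll":0,"jaw":1},{"dx":0,"dy":0,"dz":15,"roll":0,"jaw":1},{"dx":0,"dy":0,"dz":7,"roll":0,"jaw":1},{"dx":0,"dy":0,"dz":0,"roll":0,"jaw":1},{"dx":0,"dy":0,"dz":0,"roll":0,"jaw":1}])

```text
time_s: 11.03
ee_pos: [0.5933, 0.1988, 0.0377]
eef_rot: [-3.141, 0.0, 1.497]
force: [-0.1, 0.6, -3.3]
grip_width: 0.0197
grip_force: 49.9
```

```bash
cat > m2.py <<'E'
from fit import *
import sys
out=[]
for n in('top','scene'):
    f,W,k=cam(n); st() if n=='top' else 0
    h=cv2.cvtColor(f,cv2.COLOR_RGB2HSV); o=get_obs()['ee_pos']
    a=np.radians(-4.3); w=W[...,:2]-o[:2]
    lx=w[...,0]*np.cos(a)+w[...,1]*np.sin(a); ly=-w[...,0]*np.sin(a)+w[...,1]*np.cos(a)
    b=(np.abs(lx)<.03)&(ly>-.14)&(ly<-.03)&(W[...,2]>.02)&(W[...,2]<.075)&(h[...,0]>17)&(h[...,0]<35)&(h[...,1]>120)
    if b.sum()<8: print(n,'rod px',b.sum())
    else:
        # rod axis pixels -> cut with plane z=.045+ (top surface midline approx axis)
        r=b&(ly<-.055); p=ontop(r,o[2]+.007,k)/1000; q=p-o[:2]
        LX=(q[:,0]*np.cos(a)+q[:,1]*np.sin(a))*1000; LY=(-q[:,0]*np.sin(a)+q[:,1]*np.cos(a))*1000
        s=np.polyfit(LY,LX,1); print(n,'rod n',r.sum(),'lateral(x_c) at tip %.1f, slope deg %.2f, tip y_c rel tcp %.1f, z med %.1f'%(np.polyval(s,-119),np.degrees(s[0]),LY.min(),np.median(W[r][:,2])*1000))
    near=(np.abs(W[...,0]-.582)<.15)&(np.abs(W[...,1]-.025)<.07)
    m=near&(W[...,2]>.058)&(W[...,2]<.08); print(n,'clamp',fit(m,k,LUGS,[582,24,-4]))
    out.append(cv2.resize(f[150:240,220:320] if n=='top' else f[185:285,255:355],(400,400),interpolation=2))
cv2.imwrite('pics/%s.png'%sys.argv[1],np.hstack(out)[:,:,::-1])
E
python3 m2.py c4
```

```text
t 11.1 pos [593.8 198.7  38.4] rot [180.   -0.   85.8] F [ 0.2  0.1 -3.1] w 19.6 gf 49.9 q [0.26 0.64 1.44 0.   1.06 0.34]
top rod n 41 lateral(x_c) at tip -0.8, slope deg 0.65, tip y_c rel tcp -115.1, z med 50.3
top clamp (array([583.3,  30.3,  -4.2]), np.float64(0.79))
scene rod n 63 lateral(x_c) at tip -2.5, slope deg 0.57, tip y_c rel tcp -116.9, z med 48.3
scene clamp (array([580. ,  30.3,  -4.3]), np.float64(0.848))
```

View pics/c4.png

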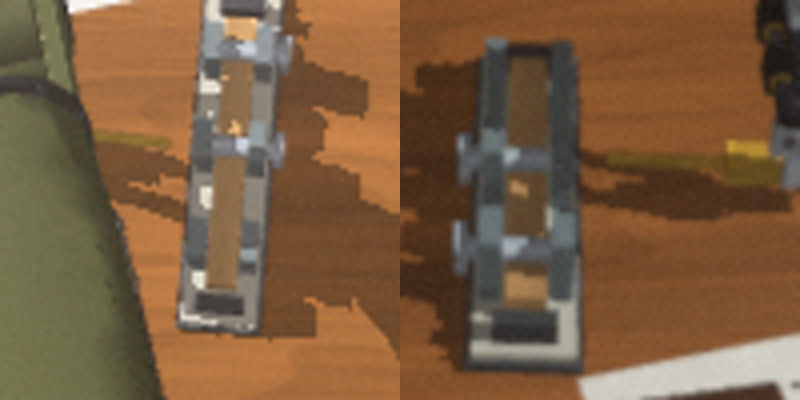

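Both cameras put the tip about 2 mm towards -x_c of bore1. The rod is level at bore height, at left crop (170,142) and right crop (607,160). I'll shift 2 mm and drive.

send_rows(rows=[{"dx":0,"dy":2,"dz":0,"roll":0,"jaw":1},{"dx":0,"dy":0,"dz":0,"roll":0,"jaw":1},{"dx":-5,"dy":0,"dz":0,"roll":0,"jaw":1},{"dx":-5,"dy":0,"dz":0,"roll":0,"jaw":1},{"dx":-5,"dy":0,"dz":0,"roll":0,"jaw":1},{"dx":-4,"dy":0,"dz":0,"roll":0,"jaw":1},{"dx":-4,"dy":0,"dz":0,"roll":0,"jaw":1},{"dx":-4,"dy":0,"dz":0,"roll":0,"jaw":1},{"dx":-4,"dy":0,"dz":0,"roll":0,"jaw":1},{"dx":-4,"dy":0,"dz":0,"roll":0,"jaw":1}], force=60)

```text
time_s: 11.97
ee_pos: [0.5934, 0.164, 0.0381]
eef_rot: [3.141, -0.002, 1.496]
force: [1.0, 10.5, -3.8]
grip_width: 0.0197
grip_force: 59.9
```

```bash
python3 - <<'E'
from h import *
f,W,k=cam('scene');st()
E
```

```text
t 12.0 pos [593.3 163.1  38. ] rot [ 1.80e+02 -1.00e-01  8.57e+01] F [ 0.5  3.2 -3.1] w 19.2 gf 59.9 q [0.21 0.62 1.47 0.   1.05 0.28]
```

send_rows(rows=[{"dx":-4,"dy":0,"dz":0,"roll":0,"jaw":1},{"dx":-4,"dy":0,"dz":0,"roll":0,"jaw":1},{"dx":-4,"dy":0,"dz":0,"roll":0,"jaw":1},{"dx":-4,"dy":0,"dz":0,"roll":0,"jaw":1},{"dx":-4,"dy":0,"dz":0,"roll":0,"jaw":1},{"dx":-4,"dy":0,"dz":0,"roll":0,"jaw":1},{"dx":-4,"dy":0,"dz":0,"roll":0,"jaw":1},{"dx":-4,"dy":0,"dz":0,"roll":0,"jaw":1},{"dx":-4,"dy":0,"dz":0,"roll":0,"jaw":1},{"dx":-4,"dy":0,"dz":0,"roll":0,"jaw":1},{"dx":-4,"dy":0,"dz":0,"roll":0,"jaw":1},{"dx":-4,"dy":0,"dz":0,"roll":0,"jaw":1}])

```text
time_s: 13.02
ee_pos: [0.5896, 0.1149, 0.0378]
eef_rot: [3.141, 0.0, 1.496]
force: [-0.5, 0.8, -3.6]
grip_width: 0.0196
grip_force: 59.9
```

```bash
python3 - <<'E'
from h import *
f,W,k=cam('scene');st()
cv2.imwrite('pics/c5.png',cv2.resize(f[185:285,245:365],(600,500),interpolation=2)[:,:,::-1])
E
```

```text
t 13.1 pos [589.5 114.1  37.8] rot [-180.     0.    85.7] F [-0.1 -1.  -3.1] w 19.5 gf 59.9 q [ 0.13  0.59  1.52 -0.    1.03  0.21]
```

View pics/c5.png

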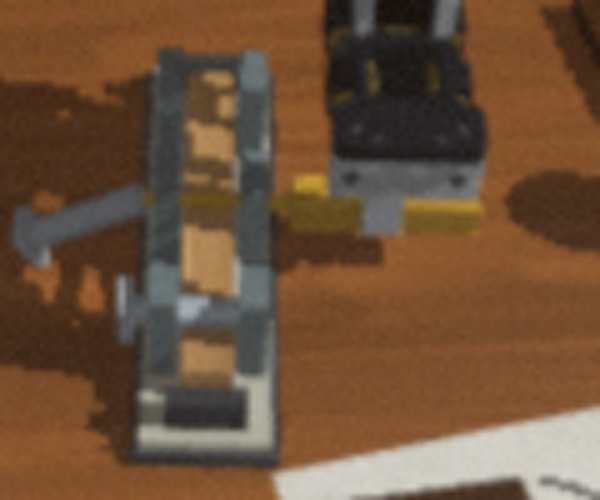

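The pin is out of the grip but its tail leans at the bore mouth (145,195). I'll push 5 mm more, then withdraw.

send_rows(rows=[{"dx":-2.5,"dy":0,"dz":0,"roll":0,"jaw":1},{"dx":-2.5,"dy":0,"dz":0,"roll":0,"jaw":1},{"dx":0,"dy":0,"dz":0,"roll":0,"jaw":1},{"dx":12,"dy":0,"dz":0,"roll":0,"jaw":1},{"dx":15,"dy":0,"dz":0,"roll":0,"jaw":1},{"dx":15,"dy":0,"dz":0,"roll":0,"jaw":1},{"dx":15,"dy":0,"dz":0,"roll":0,"jaw":1},{"dx":15,"dy":0,"dz":0,"roll":0,"jaw":1},{"dx":16,"dy":0,"dz":0,"roll":0,"jaw":1},{"dx":0,"dy":0,"dz":0,"roll":0,"jaw":1}])

```text
time_s: 13.9
ee_pos: [0.5956, 0.2016, 0.0377]
eef_rot: [3.141, -0.001, 1.499]
force: [0.2, 0.6, -2.6]
grip_width: 0.0195
grip_force: 59.9
```

send_rows(rows=[{"dx":0,"dy":15,"dz":0,"roll":0,"jaw":1},{"dx":0,"dy":20,"dz":0,"roll":0,"jaw":1},{"dx":0,"dy":20,"dz":0,"roll":0,"jaw":1},{"dx":0,"dy":15,"dz":0,"roll":0,"jaw":1},{"dx":0,"dy":5,"dz":0,"roll":0,"jaw":1},{"dx":0,"dy":0,"dz":0,"roll":0,"jaw":1},{"dx":0,"dy":0,"dz":0,"roll":0,"jaw":1}])

```text
time_s: 14.48
ee_pos: [0.6699, 0.1926, 0.0373]
eef_rot: [-3.141, 0.0, 1.496]
force: [-0.3, -0.6, -3.7]
grip_width: 0.0194
grip_force: 59.9
```

```bash
python3 m2.py c6
```

```text
t 14.5 pos [669.7 192.7  37.5] rot [-180.     0.    85.7] F [ 0.  -0.1 -2.6] w 19.6 gf 59.9 q [0.23 0.79 1.19 0.   1.17 0.3 ]
top rod n 40 lateral(x_c) at tip 0.4, slope deg -0.22, tip y_c rel tcp -117.6, z med 49.3
top clamp (array([582.9,  30.3,  -4.2]), np.float64(0.811))
scene rod n 73 lateral(x_c) at tip -2.9, slope deg 1.69, tip y_c rel tcp -118.4, z med 47.7
scene clamp (array([579.1,  30.5,  -4.3]), np.float64(0.878))
```

View pics/c6.png

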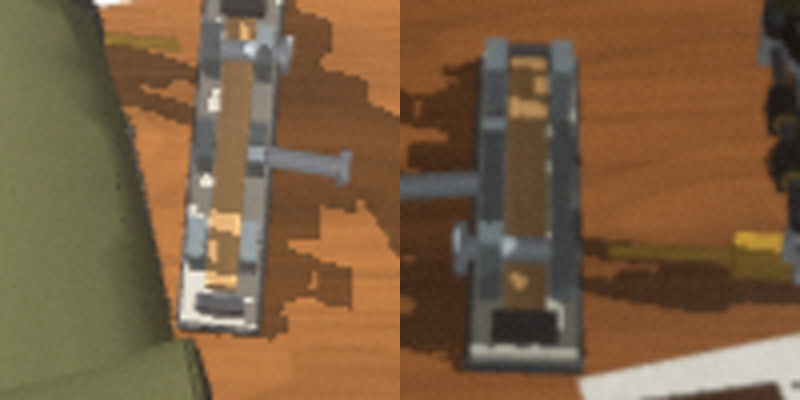

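send_rows(rows=[{"dx":-5,"dy":0,"dz":0,"roll":0,"jaw":1},{"dx":-5,"dy":0,"dz":0,"roll":0,"jaw":1},{"dx":-5,"dy":0,"dz":0,"roll":0,"jaw":1},{"dx":-4,"dy":0,"dz":0,"roll":0,"jaw":1},{"dx":-4,"dy":0,"dz":0,"roll":0,"jaw":1},{"dx":-4,"dy":0,"dz":0,"roll":0,"jaw":1},{"dx":-4,"dy":0,"dz":0,"roll":0,"jaw":1},{"dx":-4,"dy":0,"dz":0,"roll":0,"jaw":1}])

```text
time_s: 15.25
ee_pos: [0.6681, 0.1586, 0.0381]
eef_rot: [3.141, -0.002, 1.497]
force: [1.7, 9.8, -3.7]
grip_width: 0.0191
grip_force: 59.9
```

```bash
python3 -c "
from h import *
st()"
```

```text
t 15.2 pos [668.1 158.6  38.1] rot [ 1.80e+02 -1.00e-01  8.58e+01] F [ 1.7  9.8 -3.7] w 19.1 gf 59.9 q [0.18 0.76 1.23 0.   1.15 0.25]
```

send_rows(rows=[{"dx":-4,"dy":0,"dz":0,"roll":0,"jaw":1},{"dx":-4,"dy":0,"dz":0,"roll":0,"jaw":1},{"dx":-4,"dy":0,"dz":0,"roll":0,"jaw":1},{"dx":-4,"dy":0,"dz":0,"roll":0,"jaw":1},{"dx":-4,"dy":0,"dz":0,"roll":0,"jaw":1},{"dx":-4,"dy":0,"dz":0,"roll":0,"jaw":1},{"dx":-4,"dy":0,"dz":0,"roll":0,"jaw":1},{"dx":-4,"dy":0,"dz":0,"roll":0,"jaw":1},{"dx":-4,"dy":0,"dz":0,"roll":0,"jaw":1},{"dx":-4,"dy":0,"dz":0,"roll":0,"jaw":1},{"dx":-4,"dy":0,"dz":0,"roll":0,"jaw":1},{"dx":-4,"dy":0,"dz":0,"roll":0,"jaw":1}])

```text
time_s: 16.25
ee_pos: [0.6643, 0.1093, 0.0379]
eef_rot: [3.141, 0.0, 1.496]
force: [0.5, 1.0, -2.7]
grip_width: 0.0196
grip_force: 59.9
```

send_rows(rows=[{"dx":-3,"dy":0,"dz":0,"roll":0,"jaw":1},{"dx":-3,"dy":0,"dz":0,"roll":0,"jaw":1},{"dx":0,"dy":0,"dz":0,"roll":0,"jaw":1},{"dx":12,"dy":0,"dz":0,"roll":0,"jaw":1},{"dx":15,"dy":0,"dz":0,"roll":0,"jaw":1},{"dx":15,"dy":0,"dz":0,"roll":0,"jaw":1},{"dx":15,"dy":0,"dz":0,"roll":0,"jaw":1},{"dx":15,"dy":0,"dz":0,"roll":0,"jaw":1},{"dx":16,"dy":0,"dz":0,"roll":0,"jaw":1},{"dx":0,"dy":0,"dz":-30,"roll":0,"jaw":1},{"dx":0,"dy":0,"dz":-32,"roll":0,"jaw":1},{"dx":0,"dy":0,"dz":0,"roll":0,"jaw":1}])

```text
time_s: 17.25
ee_pos: [0.6729, 0.1936, 0.1067]
eef_rot: [3.133, -0.003, 1.497]
force: [1.3, -0.0, -1.6]
grip_width: 0.0194
grip_force: 59.9
```

```bash
python3 - <<'E'
from h import *
f,W,k=cam('scene');st();f2,W2,k2=cam('top');np.savez('t3.npz',f=f2,W=W2);np.savez('s3.npz',f=f,W=W)
cv2.imwrite('pics/c7.png',np.hstack([cv2.resize(f2[140:235,255:335],(380,450)),cv2.resize(f[185:285,225:315],(405,450))])[:,:,::-1])
tgt(424.5,375,100,90)
E
```

```text
t 17.3 pos [672.  193.1 103.6] rot [ 1.797e+02 -1.000e-01  8.580e+01] F [ 0.2  0.1 -3.8] w 19.4 gf 59.9 q [ 0.23  0.72  1.14 -0.    1.28  0.3 ]
tool delta mm [ 163.7 -259.2    0.3] roll deg -4.2 norm 307
```

View pics/c7.png

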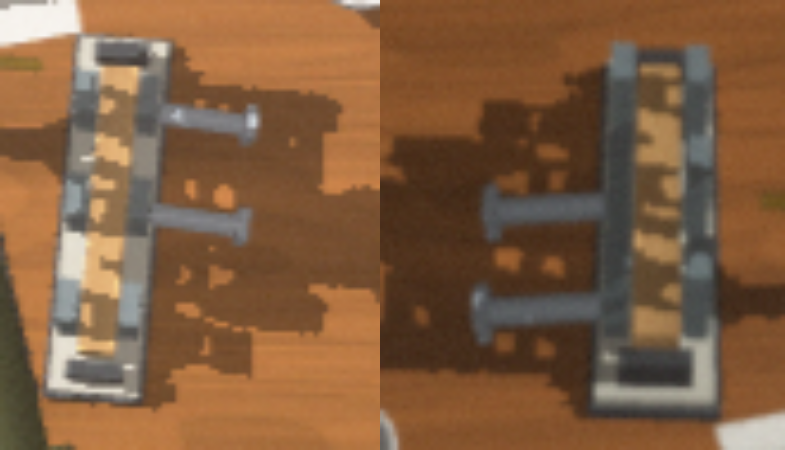

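Both pins are out on the head side. Right crop: heads at (490,212) and (480,312), tails resting on the bed edge. Returning the punch to its board to free the hand.

send_rows(rows=[{"dx":0,"dy":0,"dz":-25,"roll":0,"jaw":1},{"dx":6,"dy":-10,"dz":0,"roll":0,"jaw":1},{"dx":14,"dy":-22,"dz":0,"roll":0,"jaw":1},{"dx":18,"dy":-29,"dz":0,"roll":0,"jaw":1},{"dx":18,"dy":-29,"dz":0,"roll":0,"jaw":1},{"dx":18,"dy":-29,"dz":0,"roll":0,"jaw":1},{"dx":18,"dy":-29,"dz":0,"roll":0,"jaw":1},{"dx":18,"dy":-29,"dz":0,"roll":0,"jaw":1},{"dx":18,"dy":-29,"dz":0,"roll":0,"jaw":1},{"dx":18,"dy":-29,"dz":0,"roll":0,"jaw":1},{"dx":12,"dy":-18,"dz":0,"roll":0,"jaw":1},{"dx":6,"dy":-7,"dz":0,"roll":0,"jaw":1}])

```text
time_s: 18.35
ee_pos: [0.4205, 0.3758, 0.1234]
eef_rot: [-3.139, 0.002, 1.499]
force: [0.7, 0.3, -3.6]
grip_width: 0.0195
grip_force: 59.9
```

send_rows(rows=[{"dx":0,"dy":0,"dz":0,"roll":-4.3,"jaw":1},{"dx":0,"dy":0,"dz":0,"roll":0,"jaw":1}])

```text
time_s: 18.52
ee_pos: [0.4229, 0.3745, 0.1237]
eef_rot: [-3.14, 0.001, 1.576]
force: [-0.4, -0.3, -3.8]
grip_width: 0.0191
grip_force: 59.9
```

```bash
python3 -c "
from h import *
cam('scene');st();tgt(424.5,375,18.5,90)
f,W=[np.load('t3.npz')[k] for k in 'fW']
k=cam('top')[2]
# pins: points on -y side of clamp
a=np.radians(-4.3);dx=W[...,0]-.581;dy=W[...,1]-.0303
lx=dx*np.cos(a)+dy*np.sin(a);ly=-dx*np.sin(a)+dy*np.cos(a)
for D,n in((np.load('t3.npz'),'top'),(np.load('s3.npz'),'scene')):
    W=D['W'];dx=W[...,0]-.581;dy=W[...,1]-.0303
    lx=dx*np.cos(a)+dy*np.sin(a);ly=-dx*np.sin(a)+dy*np.cos(a)
    for x in(0,.075):
        m=(np.abs(lx-x)<.03)&(ly<-.04)&(ly>-.2)&(W[...,2]>.008)
        q=np.c_[lx[m],ly[m],W[m][:,2]]*1000
        print(n,x,m.sum())
        for lo in range(-140,-40,15):
            s=q[(q[:,1]>lo)&(q[:,1]<=lo+15)]
            if len(s): print('  y %d n %d x med %.1f w %.1f..%.1f z med %.1f max %.1f'%(lo+7,len(s),np.median(s[:,0]),s[:,0].min(),s[:,0].max(),np.median(s[:,2]),s[:,2].max()))
"
```

```text
t 18.6 pos [423.4 374.1 123.8] rot [-1.799e+02  1.000e-01  9.000e+01] F [ 0.6 -0.1 -3.2] w 19.4 gf 59.9 q [ 0.66  0.41  1.57 -0.    1.16  0.66]
tool delta mm [  1.    1.2 105.3] roll deg -0.0 norm 105
top 0 105
  y -133 n 1 x med 19.4 w 19.4..19.4 z med 9.4 max 9.4
  y -118 n 3 x med 1.3 w -26.9..11.5 z med 8.3 max 9.8
  y -103 n 11 x med 2.2 w -11.6..10.3 z med 26.0 max 29.2
  y -88 n 29 x med -1.2 w -25.9..7.5 z med 21.7 max 32.1
  y -73 n 18 x med -0.1 w -6.4..9.0 z med 22.9 max 27.5
  y -58 n 24 x med -0.5 w -6.2..13.6 z med 24.9 max 32.7
  y -43 n 13 x med 1.1 w -5.9..10.1 z med 25.4 max 27.8
top 0.075 102
  y -133 n 1 x med 69.6 w 69.6..69.6 z med 8.0 max 8.0
  y -103 n 12 x med 73.6 w 62.0..86.3 z med 24.6 max 29.4
  y -88 n 25 x med 72.8 w 63.3..86.4 z med 20.0 max 30.5
  y -73 n 21 x med 73.4 w 67.3..84.6 z med 23.0 max 32.7
  y -58 n 22 x med 73.9 w 69.0..82.6 z med 25.9 max 31.5
  y -43 n 15 x med 74.5 w 68.7..104.4 z med 24.5 max 34.5
scene 0 156
  y -103 n 22 x med 4.6 w -12.9..11.9 z med 24.8 max 27.5
  y -88 n 42 x med 4.1 w -12.3..10.7 z med 21.0 max 26.2
  y -73 n 37 x med 3.3 w -9.3..8.8 z med 21.3 max 26.1
  y -58 n 36 x med 4.0 w -3.6..9.9 z med 24.7 max 29.5
  y -43 n 19 x med 4.2 w -3.5..9.9 z med 26.3 max 30.6
scene 0.075 173
  y -103 n 22 x med 78.9 w 64.2..87.2 z med 24.4 max 28.3
  y -88 n 46 x med 78.3 w 65.0..86.8 z med 21.0 max 27.6
  y -73 n 38 x med 77.8 w 69.5..83.1 z med 21.4 max 26.8
  y -58 n 43 x med 78.6 w 69.7..84.4 z med 24.1 max 29.1
  y -43 n 24 x med 78.9 w 70.3..83.2 z med 26.7 max 31.6
```

send_rows(rows=[{"dx":1,"dy":1,"dz":20,"roll":0,"jaw":1},{"dx":0,"dy":0,"dz":30,"roll":0,"jaw":1},{"dx":0,"dy":0,"dz":25,"roll":0,"jaw":1},{"dx":0,"dy":0,"dz":15,"roll":0,"jaw":1},{"dx":0,"dy":0,"dz":8,"roll":0,"jaw":1},{"dx":0,"dy":0,"dz":4,"roll":0,"jaw":1},{"dx":0,"dy":0,"dz":2,"roll":0,"jaw":1},{"dx":0,"dy":0,"dz":1,"roll":0,"jaw":1},{"dx":0,"dy":0,"dz":0,"roll":0,"jaw":1},{"dx":0,"dy":0,"dz":0,"roll":0,"jaw":1}])

```text
time_s: 19.45
ee_pos: [0.4248, 0.3756, 0.0206]
eef_rot: [3.14, -0.001, 1.571]
force: [-0.4, 0.2, -2.5]
grip_width: 0.019
grip_force: 59.9
```

send_rows(rows=[{"dx":0,"dy":0,"dz":0,"roll":0,"jaw":0},{"dx":0,"dy":0,"dz":0,"roll":0,"jaw":0},{"dx":0,"dy":0,"dz":0,"roll":0,"jaw":0},{"dx":0,"dy":0,"dz":0,"roll":0,"jaw":0},{"dx":0,"dy":0,"dz":-20,"roll":0,"jaw":0},{"dx":0,"dy":0,"dz":-35,"roll":0,"jaw":0},{"dx":0,"dy":0,"dz":-35,"roll":0,"jaw":0},{"dx":0,"dy":0,"dz":-35,"roll":0,"jaw":0},{"dx":0,"dy":0,"dz":-15,"roll":4.3,"jaw":0},{"dx":0,"dy":0,"dz":0,"roll":0,"jaw":0}])

```text
time_s: 20.28
ee_pos: [0.4257, 0.3763, 0.1641]
eef_rot: [3.137, -0.005, 1.492]
force: [0.1, 0.4, -1.1]
grip_width: 0.0468
grip_force: 0.0
```

```bash
python3 -c "
from h import *
cam('scene');st()
a=np.radians(-4.3);c,s=np.cos(a),np.sin(a)
for x,y in((1.5,-70),(75.5,-70)): X,Y=581+c*x-s*y,30.3+s*x+c*y; print(X,Y); tgt(X,Y,158,85.7)
"
```

```text
t 20.3 pos [425.  375.7 161.4] rot [ 1.799e+02 -1.000e-01  8.570e+01] F [-0.  -0.1 -0.8] w 46.8 gf 0.0 q [0.66 0.37 1.53 0.   1.24 0.73]
577.2472668224448 -39.61542743699759
tool delta mm [-402.8  182.8    3. ] roll deg 0.0 norm 442
651.0389667033033 -45.16385322214584
tool delta mm [-402.9  256.8    3.2] roll deg 0.0 norm 478
```

send_rows(rows=[{"dx":-20,"dy":9,"dz":0,"roll":0,"jaw":0},{"dx":-36,"dy":16,"dz":0,"roll":0,"jaw":0},{"dx":-37,"dy":17,"dz":0,"roll":0,"jaw":0},{"dx":-37,"dy":17,"dz":0,"roll":0,"jaw":0},{"dx":-37,"dy":17,"dz":0,"roll":0,"jaw":0},{"dx":-37,"dy":17,"dz":0,"roll":0,"jaw":0},{"dx":-37,"dy":17,"dz":0,"roll":0,"jaw":0},{"dx":-37,"dy":17,"dz":0,"roll":0,"jaw":0},{"dx":-37,"dy":17,"dz":0,"roll":0,"jaw":0},{"dx":-37,"dy":17,"dz":0,"roll":0,"jaw":0},{"dx":-35,"dy":16,"dz":0,"roll":0,"jaw":0},{"dx":-16,"dy":6,"dz":0,"roll":0,"jaw":0}])

```text
time_s: 21.33
ee_pos: [0.5772, -0.0442, 0.1578]
eef_rot: [-3.139, 0.0, 1.495]
force: [-0.2, 0.7, -0.5]
grip_width: 0.0466
grip_force: 0.0
```

send_rows(rows=[{"dx":0,"dy":0,"dz":20,"roll":0,"jaw":0},{"dx":0,"dy":0,"dz":35,"roll":0,"jaw":0},{"dx":0,"dy":0,"dz":35,"roll":0,"jaw":0},{"dx":0,"dy":0,"dz":20,"roll":0,"jaw":0},{"dx":0,"dy":0,"dz":0,"roll":0,"jaw":0},{"dx":0,"dy":0,"dz":0,"roll":0,"jaw":0}])

```text
time_s: 21.83
ee_pos: [0.5761, -0.0401, 0.0485]
eef_rot: [-3.139, -0.0, 1.497]
force: [-0.8, 0.3, -0.2]
grip_width: 0.0471
grip_force: 0.0
```

```bash
python3 - <<'E'
from h import *
f,W,k=cam('scene');st();tgt(577.2,-39.6,6.5,85.7)
cv2.imwrite('pics/c8.png',np.hstack([cv2.resize(f[185:285,225:315],(405,450)),cv2.resize(f[150:230,340:440],(395,450))])[:,:,::-1])
E
```

```text
t 21.9 pos [577.  -40.2  50.1] rot [-180.    -0.    85.8] F [ 0.2 -0.5  0.2] w 47.0 gf 0.0 q [-0.13  0.53  1.58  0.    1.03 -0.06]
tool delta mm [ 0.6  0.1 43.6] roll deg 0.1 norm 44
```

View pics/c8.png

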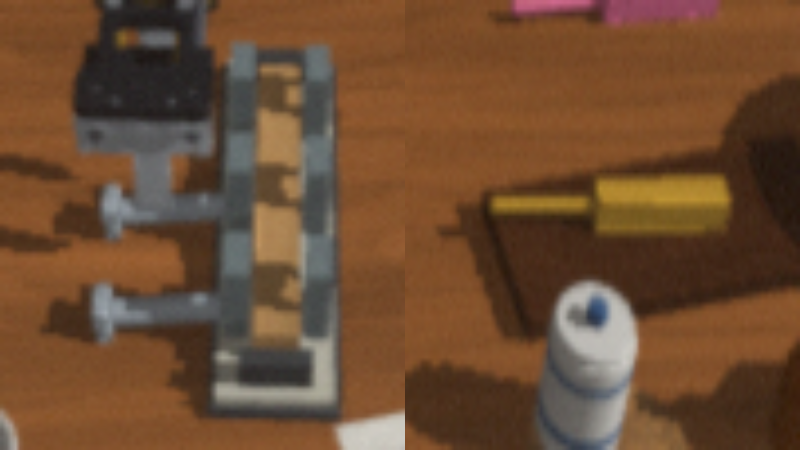

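send_rows(rows=[{"dx":0,"dy":0,"dz":20,"roll":0,"jaw":0},{"dx":0,"dy":0,"dz":15,"roll":0,"jaw":0},{"dx":0,"dy":0,"dz":8,"roll":0,"jaw":0},{"dx":0,"dy":0,"dz":0,"roll":0,"jaw":0},{"dx":0,"dy":0,"dz":0,"roll":0,"jaw":1},{"dx":0,"dy":0,"dz":0,"roll":0,"jaw":1},{"dx":0,"dy":0,"dz":0,"roll":0,"jaw":1},{"dx":0,"dy":0,"dz":0,"roll":0,"jaw":1},{"dx":0,"dy":0,"dz":0,"roll":0,"jaw":1},{"dx":0,"dy":0,"dz":0,"roll":0,"jaw":1}], force=40)

```text
time_s: 22.72
ee_pos: [0.5771, -0.0402, 0.0072]
eef_rot: [3.141, 0.0, 1.496]
force: [-0.6, 0.1, 3.2]
grip_width: 0.0152
grip_force: 40.0
```

send_rows(rows=[{"dx":0,"dy":0,"dz":-10,"roll":0,"jaw":1},{"dx":0,"dy":0,"dz":-20,"roll":0,"jaw":1},{"dx":0,"dy":0,"dz":-25,"roll":0,"jaw":1},{"dx":0,"dy":0,"dz":-20,"roll":0,"jaw":1},{"dx":0,"dy":0,"dz":0,"roll":0,"jaw":1}])

```text
time_s: 23.13
ee_pos: [0.5787, -0.0404, 0.0865]
eef_rot: [3.135, 0.0, 1.496]
force: [0.5, 1.1, -0.5]
grip_width: 0.015
grip_force: 40.0
```

```bash
python3 - <<'E'
from h import *
st();tgt(509.3,-258,80,85.7)
E
```

```text
t 23.1 pos [578.7 -40.4  86.5] rot [179.6   0.   85.7] F [ 0.5  1.1 -0.5] w 15.0 gf 40.0 q [-0.13  0.48  1.56  0.    1.09 -0.06]
tool delta mm [-222.1  -53.1    6.2] roll deg 0.0 norm 228
```

send_rows(rows=[{"dx":-12,"dy":-3,"dz":0,"roll":0,"jaw":1},{"dx":-25,"dy":-6,"dz":0,"roll":0,"jaw":1},{"dx":-30,"dy":-7,"dz":0,"roll":0,"jaw":1},{"dx":-30,"dy":-7,"dz":0,"roll":0,"jaw":1},{"dx":-30,"dy":-7,"dz":0,"roll":0,"jaw":1},{"dx":-30,"dy":-7,"dz":0,"roll":0,"jaw":1},{"dx":-30,"dy":-7,"dz":0,"roll":0,"jaw":1},{"dx":-25,"dy":-5,"dz":0,"roll":0,"jaw":1},{"dx":-11,"dy":-2,"dz":0,"roll":0,"jaw":1},{"dx":0,"dy":0,"dz":0,"roll":0,"jaw":1}])

```text
time_s: 23.97
ee_pos: [0.5079, -0.2608, 0.0806]
eef_rot: [-3.14, -0.001, 1.493]
force: [0.2, 0.7, -1.3]
grip_width: 0.0149
grip_force: 40.0
```

send_rows(rows=[{"dx":0,"dy":0,"dz":15,"roll":0,"jaw":1},{"dx":0,"dy":0,"dz":25,"roll":0,"jaw":1},{"dx":0,"dy":0,"dz":18,"roll":0,"jaw":1},{"dx":0,"dy":0,"dz":9,"roll":0,"jaw":1},{"dx":0,"dy":0,"dz":3,"roll":0,"jaw":1},{"dx":0,"dy":0,"dz":0,"roll":0,"jaw":1},{"dx":0,"dy":0,"dz":0,"roll":0,"jaw":0.3},{"dx":0,"dy":0,"dz":0,"roll":0,"jaw":0.3},{"dx":0,"dy":0,"dz":0,"roll":0,"jaw":0.3},{"dx":0,"dy":0,"dz":-20,"roll":0,"jaw":0.3},{"dx":0,"dy":0,"dz":-40,"roll":0,"jaw":0.3},{"dx":0,"dy":0,"dz":-40,"roll":0,"jaw":0}])

```text
time_s: 24.97
ee_pos: [0.5088, -0.2584, 0.1125]
eef_rot: [-3.14, -0.001, 1.496]
force: [0.3, 0.1, 1.0]
grip_width: 0.0366
grip_force: 0.0
```

```bash
python3 - <<'E'
from h import *
cam('scene');st();tgt(651,-45.2,110,85.7)
f,W,k=cam('top');np.savez('t4.npz',f=f,W=W)
a=np.radians(-4.3);dx=W[...,0]-.581;dy=W[...,1]-.0303
lx=dx*np.cos(a)+dy*np.sin(a);ly=-dx*np.sin(a)+dy*np.cos(a)
m=(np.abs(lx-.075)<.03)&(ly<-.04)&(ly>-.11)&(W[...,2]>.01);print('pin2',m.sum(),np.median(lx[m])*1e3,np.median(ly[m])*1e3)
E
```

```text
t 25.0 pos [ 511.9 -260.2  121.7] rot [179.5   0.3  85.7] F [1.1 0.  7.8] w 40.4 gf 0.0 q [-0.53  0.43  1.55 -0.    1.15 -0.46]
tool delta mm [224.8 122.6  11.8] roll deg 0.0 norm 256
pin2 91 73.86920241399764 -71.4689724665853
```

send_rows(rows=[{"dx":11,"dy":6,"dz":0,"roll":0,"jaw":0},{"dx":25,"dy":14,"dz":0,"roll":0,"jaw":0},{"dx":30,"dy":17,"dz":0,"roll":0,"jaw":0},{"dx":30,"dy":17,"dz":0,"roll":0,"jaw":0},{"dx":30,"dy":17,"dz":0,"roll":0,"jaw":0},{"dx":30,"dy":17,"dz":0,"roll":0,"jaw":0},{"dx":30,"dy":17,"dz":0,"roll":0,"jaw":0},{"dx":25,"dy":14,"dz":0,"roll":0,"jaw":0},{"dx":12,"dy":6,"dz":0,"roll":0,"jaw":0},{"dx":0,"dy":0,"dz":20,"roll":0,"jaw":0},{"dx":0,"dy":0,"dz":30,"roll":0,"jaw":0},{"dx":0,"dy":0,"dz":0,"roll":0,"jaw":0}])

```text
time_s: 26.07
ee_pos: [0.6476, -0.0449, 0.0553]
eef_rot: [-3.132, -0.0, 1.497]
force: [-1.0, -1.0, -0.9]
grip_width: 0.0472
grip_force: 0.0
```

```bash
python3 - <<'E'
from h import *
cam('scene');st();tgt(651,-45.2,7,85.7)
E
```

```text
t 26.1 pos [648.7 -45.3  58.4] rot [-179.6   -0.    85.7] F [-0.   0.3 -0.2] w 47.3 gf 0.0 q [-0.13  0.67  1.34 -0.    1.14 -0.05]
tool delta mm [ 0.3  2.6 51.3] roll deg 0.0 norm 51
```

send_rows(rows=[{"dx":0,"dy":1,"dz":25,"roll":0,"jaw":0},{"dx":0,"dy":0,"dz":20,"roll":0,"jaw":0},{"dx":0,"dy":0,"dz":9,"roll":0,"jaw":0},{"dx":0,"dy":0,"dz":0,"roll":0,"jaw":0},{"dx":0,"dy":0,"dz":0,"roll":0,"jaw":1},{"dx":0,"dy":0,"dz":0,"roll":0,"jaw":1},{"dx":0,"dy":0,"dz":0,"roll":0,"jaw":1},{"dx":0,"dy":0,"dz":0,"roll":0,"jaw":1},{"dx":0,"dy":0,"dz":0,"roll":0,"jaw":1},{"dx":0,"dy":0,"dz":0,"roll":0,"jaw":1}], force=40)

```text
time_s: 26.95
ee_pos: [0.6519, -0.0458, 0.0084]
eef_rot: [3.141, 0.0, 1.496]
force: [-0.8, -0.4, 3.6]
grip_width: 0.015
grip_force: 40.0
```

send_rows(rows=[{"dx":0,"dy":0,"dz":-10,"roll":0,"jaw":1},{"dx":0,"dy":0,"dz":-20,"roll":0,"jaw":1},{"dx":0,"dy":0,"dz":-25,"roll":0,"jaw":1},{"dx":0,"dy":0,"dz":-20,"roll":0,"jaw":1},{"dx":0,"dy":0,"dz":0,"roll":0,"jaw":1},{"dx":0,"dy":0,"dz":0,"roll":0,"jaw":1}])

```text
time_s: 27.45
ee_pos: [0.6521, -0.0458, 0.0838]
eef_rot: [3.14, 0.0, 1.496]
force: [0.3, 0.9, -3.1]
grip_width: 0.015
grip_force: 40.0
```

```bash
python3 - <<'E'
from h import *
cam('scene');st();tgt(419.9,-268,12,85.7)
E
```

```text
t 27.5 pos [651.4 -45.7  82.3] rot [-180.    -0.    85.7] F [ 0.1  0.2 -1.4] w 15.1 gf 40.0 q [-0.13  0.64  1.32 -0.    1.18 -0.05]
tool delta mm [-238.9 -214.3   70.5] roll deg 0.0 norm 329
```

send_rows(rows=[{"dx":-12,"dy":-11,"dz":0,"roll":0,"jaw":1},{"dx":-22,"dy":-20,"dz":0,"roll":0,"jaw":1},{"dx":-24,"dy":-21,"dz":0,"roll":0,"jaw":1},{"dx":-24,"dy":-21,"dz":0,"roll":0,"jaw":1},{"dx":-24,"dy":-22,"dz":0,"roll":0,"jaw":1},{"dx":-24,"dy":-22,"dz":0,"roll":0,"jaw":1},{"dx":-24,"dy":-22,"dz":0,"roll":0,"jaw":1},{"dx":-24,"dy":-22,"dz":0,"roll":0,"jaw":1},{"dx":-24,"dy":-22,"dz":0,"roll":0,"jaw":1},{"dx":-23,"dy":-20,"dz":0,"roll":0,"jaw":1},{"dx":-14,"dy":-11,"dz":0,"roll":0,"jaw":1},{"dx":0,"dy":0,"dz":0,"roll":0,"jaw":1}])

```text
time_s: 28.5
ee_pos: [0.418, -0.2697, 0.0816]
eef_rot: [-3.139, -0.001, 1.493]
force: [-0.7, -0.8, -1.6]
grip_width: 0.0153
grip_force: 40.0
```

send_rows(rows=[{"dx":0,"dy":0,"dz":15,"roll":0,"jaw":1},{"dx":0,"dy":0,"dz":25,"roll":0,"jaw":1},{"dx":0,"dy":0,"dz":18,"roll":0,"jaw":1},{"dx":0,"dy":0,"dz":9,"roll":0,"jaw":1},{"dx":0,"dy":0,"dz":3,"roll":0,"jaw":1},{"dx":0,"dy":0,"dz":0,"roll":0,"jaw":1},{"dx":0,"dy":0,"dz":0,"roll":0,"jaw":0.3},{"dx":0,"dy":0,"dz":0,"roll":0,"jaw":0.3},{"dx":0,"dy":0,"dz":0,"roll":0,"jaw":0.3},{"dx":0,"dy":0,"dz":-20,"roll":0,"jaw":0.3},{"dx":0,"dy":0,"dz":-40,"roll":0,"jaw":0.3},{"dx":0,"dy":0,"dz":-40,"roll":0,"jaw":0}])

```text
time_s: 29.5
ee_pos: [0.4199, -0.2677, 0.1136]
eef_rot: [-3.14, -0.001, 1.496]
force: [0.5, -0.3, 0.9]
grip_width: 0.0368
grip_force: 0.0
```

send_rows(rows=[{"dx":20,"dy":20,"dz":-10,"roll":-7,"jaw":0},{"dx":20,"dy":20,"dz":0,"roll":-7,"jaw":0},{"dx":0,"dy":0,"dz":0,"roll":-7,"jaw":0},{"dx":0,"dy":0,"dz":0,"roll":-7,"jaw":0},{"dx":0,"dy":0,"dz":0,"roll":-7,"jaw":0},{"dx":0,"dy":0,"dz":0,"roll":-7,"jaw":0},{"dx":0,"dy":0,"dz":0,"roll":-7,"jaw":0},{"dx":0,"dy":0,"dz":0,"roll":-7,"jaw":0},{"dx":0,"dy":0,"dz":0,"roll":-7,"jaw":0},{"dx":0,"dy":0,"dz":0,"roll":-7,"jaw":0},{"dx":0,"dy":0,"dz":0,"roll":-7,"jaw":0},{"dx":0,"dy":0,"dz":0,"roll":-7,"jaw":0}])

```text
time_s: 30.5
ee_pos: [0.461, -0.2289, 0.1231]
eef_rot: [-3.141, 0.001, 2.968]
force: [-0.4, -0.2, -0.4]
grip_width: 0.0469
grip_force: 0.0
```

```bash
python3 - <<'E'
from fit import *
f,W,k=cam('scene');st()
cv2.imwrite('pics/c9.png',cv2.resize(f[160:300,80:320],(800,467),interpolation=2)[:,:,::-1])
a=np.radians(-4.3);c,s=np.cos(a),np.sin(a)
for x in(37.5,-37.5): X,Y=581+c*x,30.3+s*x; print(X,Y); tgt(X,Y,80,175.7)
E
```

```text
t 30.6 pos [ 461.  -228.8  123.1] rot [-180.     0.   170.6] F [ 0.1 -0.2  0.4] w 47.1 gf 0.0 q [-0.53  0.31  1.71 -0.    1.12 -1.94]
618.3944425071918 27.488297744012712
tool delta mm [-113.4  278.6   43.1] roll deg -5.1 norm 304
543.6055574928082 33.11170225598729
tool delta mm [-38.7 271.9  43.1] roll deg -5.1 norm 278
```

View pics/c9.png

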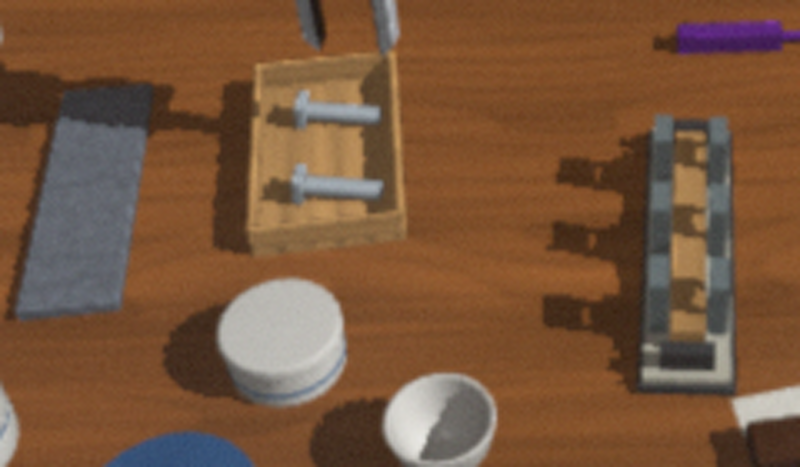

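Both pins lie in the tray, at crop (335,110) and (335,185). Next, the bar.

send_rows(rows=[{"dx":0,"dy":0,"dz":0,"roll":-5.1,"jaw":0},{"dx":-7,"dy":13,"dz":0,"roll":0,"jaw":0},{"dx":-14,"dy":27,"dz":0,"roll":0,"jaw":0},{"dx":-16,"dy":31,"dz":0,"roll":0,"jaw":0},{"dx":-16,"dy":31,"dz":0,"roll":0,"jaw":0},{"dx":-16,"dy":31,"dz":0,"roll":0,"jaw":0},{"dx":-16,"dy":31,"dz":0,"roll":0,"jaw":0},{"dx":-16,"dy":31,"dz":0,"roll":0,"jaw":0},{"dx":-16,"dy":31,"dz":0,"roll":0,"jaw":0},{"dx":-14,"dy":27,"dz":0,"roll":0,"jaw":0},{"dx":-7,"dy":14,"dz":0,"roll":0,"jaw":0},{"dx":0,"dy":0,"dz":0,"roll":0,"jaw":0}])

```text
time_s: 31.55
ee_pos: [0.6234, 0.0275, 0.1226]
eef_rot: [3.141, 0.0, 3.051]
force: [0.1, 0.4, -0.1]
grip_width: 0.0473
grip_force: 0.0
```

send_rows(rows=[{"dx":0,"dy":0,"dz":20,"roll":0,"jaw":0},{"dx":0,"dy":0,"dz":24,"roll":0,"jaw":0},{"dx":0,"dy":0,"dz":0,"roll":0,"jaw":0},{"dx":0,"dy":0,"dz":0,"roll":0,"jaw":0}])

```text
time_s: 31.88
ee_pos: [0.6218, 0.0241, 0.0785]
eef_rot: [-3.141, -0.002, 3.049]
force: [-0.8, -0.2, 0.6]
grip_width: 0.0468
grip_force: 0.0
```

```bash
python3 - <<'E'
from h import *
f,W,k=cam('scene');st();tgt(618.4,27.5,17.5,175.7)
f2=cam('top')[0]
cv2.imwrite('pics/c10.png',np.hstack([cv2.resize(f[185:285,255:355],(400,400),interpolation=2),cv2.resize(f2[140:230,230:320],(400,400))])[:,:,::-1])
E
```

```text
t 31.9 pos [622.6  24.1  79.7] rot [-180.     0.   174.7] F [-1.  -0.1  0.9] w 47.1 gf 0.0 q [-0.02  0.58  1.42 -0.    1.14 -1.5 ]
tool delta mm [ 4.5  3.  62.2] roll deg -1.0 norm 62
```

View pics/c10.png

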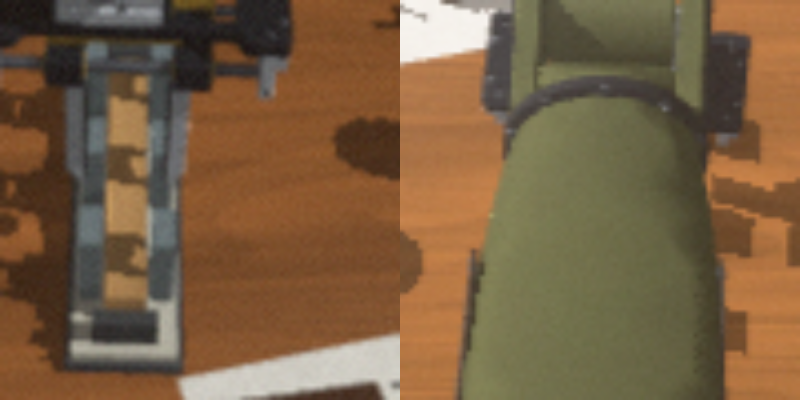

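send_rows(rows=[{"dx":4,"dy":3,"dz":0,"roll":-1,"jaw":0},{"dx":0,"dy":0,"dz":0,"roll":0,"jaw":0},{"dx":0,"dy":0,"dz":20,"roll":0,"jaw":0},{"dx":0,"dy":0,"dz":20,"roll":0,"jaw":0},{"dx":0,"dy":0,"dz":13,"roll":0,"jaw":0},{"dx":0,"dy":0,"dz":7,"roll":0,"jaw":0},{"dx":0,"dy":0,"dz":0,"roll":0,"jaw":0}])

```text
time_s: 32.57
ee_pos: [0.6182, 0.0281, 0.0177]
eef_rot: [-3.142, -0.002, 3.069]
force: [-0.2, 0.8, -0.6]
grip_width: 0.047
grip_force: 0.0
```

send_rows(rows=[{"dx":0,"dy":0,"dz":0,"roll":0,"jaw":1},{"dx":0,"dy":0,"dz":0,"roll":0,"jaw":1},{"dx":0,"dy":0,"dz":0,"roll":0,"jaw":1},{"dx":0,"dy":0,"dz":0,"roll":0,"jaw":1},{"dx":0,"dy":0,"dz":0,"roll":0,"jaw":1},{"dx":0,"dy":0,"dz":0,"roll":0,"jaw":1}], force=40)

```text
time_s: 33.07
ee_pos: [0.6192, 0.028, 0.0197]
eef_rot: [-3.142, 0.001, 3.069]
force: [-0.1, 0.1, 5.3]
grip_width: 0.0259
grip_force: 40.0
```

```bash
python3 - <<'E'
from h import *
cam('scene');st()
E
```

```text
t 33.1 pos [619.2  27.9  19.7] rot [-1.800e+02  1.000e-01  1.758e+02] F [-1.3 -0.8  5.7] w 25.7 gf 40.0 q [-0.01  0.65  1.47 -0.    1.02 -1.51]
```

send_rows(rows=[{"dx":0,"dy":0,"dz":-4,"roll":0,"jaw":1},{"dx":0,"dy":0,"dz":-8,"roll":0,"jaw":1},{"dx":0,"dy":0,"dz":-14,"roll":0,"jaw":1},{"dx":0,"dy":0,"dz":-18,"roll":0,"jaw":1},{"dx":0,"dy":0,"dz":-18,"roll":0,"jaw":1},{"dx":0,"dy":0,"dz":-16,"roll":0,"jaw":1},{"dx":0,"dy":0,"dz":-8,"roll":0,"jaw":1},{"dx":0,"dy":0,"dz":0,"roll":0,"jaw":1},{"dx":0,"dy":0,"dz":0,"roll":0,"jaw":1}])

```text
time_s: 33.87
ee_pos: [0.6186, 0.028, 0.1046]
eef_rot: [-3.142, 0.0, 3.069]
force: [-0.3, -0.2, -0.9]
grip_width: 0.0255
grip_force: 40.0
```

```bash
python3 - <<'E'
from h import *
f,W,k=cam('scene');st()
cv2.imwrite('pics/c11.png',cv2.resize(f[120:270,230:390],(640,600))[:,:,::-1])
E
```

```text
t 33.9 pos [618.4  28.  103.9] rot [-1.800e+02 -1.000e-01  1.758e+02] F [-0.1  0.9 -1.5] w 25.4 gf 40.0 q [-0.01  0.55  1.42  0.    1.18 -1.51]
```

View pics/c11.png

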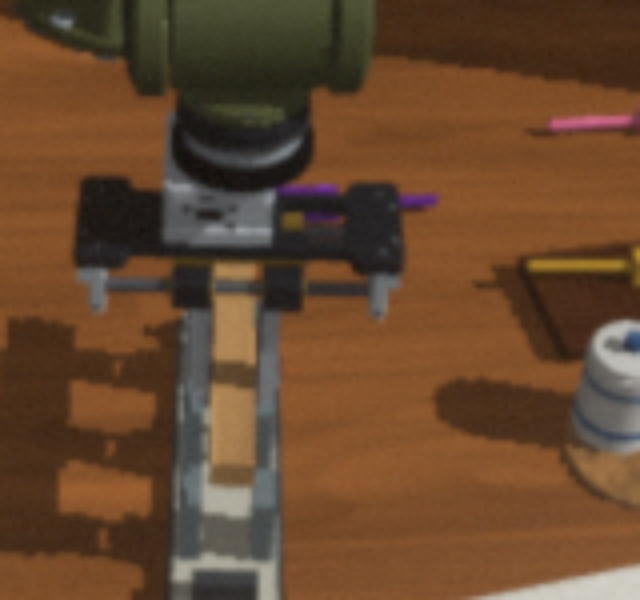

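The bar is held clear of the clamp at crop (235,370). That uses up my pictures, so I'll check the rest by numbers.

send_rows(rows=[{"dx":1,"dy":-14,"dz":0,"roll":0,"jaw":1},{"dx":3,"dy":-28,"dz":0,"roll":0,"jaw":1},{"dx":3,"dy":-33,"dz":0,"roll":0,"jaw":1},{"dx":3,"dy":-33,"dz":0,"roll":0,"jaw":1},{"dx":3,"dy":-33,"dz":0,"roll":0,"jaw":1},{"dx":3,"dy":-33,"dz":0,"roll":0,"jaw":1},{"dx":3,"dy":-33,"dz":0,"roll":0,"jaw":1},{"dx":3,"dy":-33,"dz":0,"roll":0,"jaw":1}])

```text
time_s: 34.58
ee_pos: [0.5781, -0.2119, 0.1037]
eef_rot: [3.141, -0.002, 3.068]
force: [0.1, 1.3, -1.5]
grip_width: 0.0258
grip_force: 40.0
```

send_rows(rows=[{"dx":4,"dy":-33,"dz":0,"roll":0,"jaw":1},{"dx":4,"dy":-33,"dz":0,"roll":0,"jaw":1},{"dx":4,"dy":-33,"dz":0,"roll":0,"jaw":1},{"dx":4,"dy":-33,"dz":0,"roll":0,"jaw":1},{"dx":4,"dy":-33,"dz":0,"roll":0,"jaw":1},{"dx":3,"dy":-33,"dz":0,"roll":0,"jaw":1},{"dx":1,"dy":-28,"dz":0,"roll":0,"jaw":1},{"dx":0,"dy":-16,"dz":0,"roll":0,"jaw":1},{"dx":0,"dy":0,"dz":0,"roll":-5,"jaw":1},{"dx":0,"dy":0,"dz":0,"roll":-4.6,"jaw":1},{"dx":0,"dy":0,"dz":0,"roll":0,"jaw":1},{"dx":0,"dy":0,"dz":0,"roll":0,"jaw":1}])

```text
time_s: 35.58
ee_pos: [0.5371, -0.4496, 0.1038]
eef_rot: [3.141, -0.001, -3.05]
force: [0.4, 0.2, -1.0]
grip_width: 0.0257
grip_force: 40.0
```

```bash
python3 - <<'E'
from h import *
f,W,k=cam('scene');st();tgt(537.3,-449.4,18,185.4)
# bar tilt: points on bar top
o=get_obs()['ee_pos']; m=(np.abs(W[...,0]-.5)<.14)&(np.abs(W[...,1]+.453)<.03)&(W[...,2]>.08)&(W[...,2]<.14)
h=cv2.cvtColor(f,cv2.COLOR_RGB2HSV); m&=(h[...,1]>70)&(h[...,0]<25)
q=W[m]*1000
for lo in range(370,640,30):
    s=q[(q[:,0]>=lo)&(q[:,0]<lo+30)]
    if len(s)>4: print(lo,len(s),np.round(np.median(s,0),1))
f,W,k=cam('top'); r=(W[...,0]>.35)&(W[...,0]<.48)&(np.abs(W[...,1]+.453)<.04)&(W[...,2]>.08)&(W[...,2]<.14); print('top',np.round(np.nanmedian(W[r],0)*1000,1),r.sum(), np.nanmin(W[r][:,0]) if r.any() else 0)
E
```

```text
t 35.6 pos [ 537.3 -449.4  104.1] rot [ 180.    -0.  -174.7] F [-0.1  0.3 -1.1] w 25.5 gf 40.0 q [-0.75  0.73  1.13 -0.    1.29 -2.41]
tool delta mm [-0.  -0.1 86.1] roll deg -0.1 norm 86
400 31 [ 417.  -451.5  119.9]
430 40 [ 450.4 -445.2  118. ]
460 44 [ 473.  -442.1  118.4]
490 37 [ 508.1 -458.3  120.5]
520 93 [ 537.6 -451.6  119.8]
550 118 [ 565.1 -441.6  119.6]
580 162 [ 598.7 -440.1  117.5]
top [nan nan nan] 0 0
  return np.nanmean(a, axis, out=out, keepdims=keepdims)
```

send_rows(rows=[{"dx":0,"dy":0,"dz":15,"roll":0,"jaw":1},{"dx":0,"dy":0,"dz":25,"roll":0,"jaw":1},{"dx":0,"dy":0,"dz":22,"roll":0,"jaw":1},{"dx":0,"dy":0,"dz":13,"roll":0,"jaw":1},{"dx":0,"dy":0,"dz":6,"roll":0,"jaw":1},{"dx":0,"dy":0,"dz":3,"roll":0,"jaw":1},{"dx":0,"dy":0,"dz":1.5,"roll":0,"jaw":1},{"dx":0,"dy":0,"dz":0,"roll":0,"jaw":1},{"dx":0,"dy":0,"dz":0,"roll":0,"jaw":1}])

```text
time_s: 36.43
ee_pos: [0.5382, -0.4497, 0.0205]
eef_rot: [-3.14, 0.001, -3.047]
force: [-0.2, 0.7, -0.6]
grip_width: 0.0258
grip_force: 40.0
```

send_rows(rows=[{"dx":0,"dy":0,"dz":0,"roll":0,"jaw":0.2},{"dx":0,"dy":0,"dz":0,"roll":0,"jaw":0},{"dx":0,"dy":0,"dz":0,"roll":0,"jaw":0},{"dx":0,"dy":0,"dz":0,"roll":0,"jaw":0},{"dx":0,"dy":0,"dz":-15,"roll":0,"jaw":0},{"dx":0,"dy":0,"dz":-30,"roll":0,"jaw":0},{"dx":0,"dy":0,"dz":-40,"roll":0,"jaw":0},{"dx":0,"dy":0,"dz":-40,"roll":0,"jaw":0},{"dx":20,"dy":30,"dz":-20,"roll":0,"jaw":0},{"dx":20,"dy":35,"dz":0,"roll":0,"jaw":0},{"dx":20,"dy":35,"dz":0,"roll":0,"jaw":0},{"dx":20,"dy":35,"dz":0,"roll":0,"jaw":0}])

```text
time_s: 37.43
ee_pos: [0.4442, -0.3211, 0.1655]
eef_rot: [-3.14, 0.001, -3.047]
force: [1.4, -0.9, 1.1]
grip_width: 0.0467
grip_force: 0.0
```

send_rows(rows=[{"dx":20,"dy":30,"dz":0,"roll":0,"jaw":0},{"dx":20,"dy":30,"dz":0,"roll":0,"jaw":0},{"dx":20,"dy":20,"dz":0,"roll":0,"jaw":0},{"dx":0,"dy":0,"dz":0,"roll":0,"jaw":0},{"dx":0,"dy":0,"dz":0,"roll":0,"jaw":0}])

```text
time_s: 37.85
ee_pos: [0.378, -0.2483, 0.1659]
eef_rot: [-3.14, 0.002, -3.046]
force: [-0.0, -0.1, -0.9]
grip_width: 0.047
grip_force: 0.0
```

```bash
cat > m3.py <<'E'
from fit import *
st()
for n in('top','scene'):
    f,W,k=cam(n);np.savez(n+'9.npz',f=f,W=W); h=cv2.cvtColor(f,cv2.COLOR_RGB2HSV);Z=W[...,2]
    m=(np.abs(W[...,0]-.5)<.13)&(np.abs(W[...,1]+.453)<.05)&(Z>.022)&(Z<.05)
    print(n,'bar',m.sum(),'z',np.round(np.percentile(Z[m],[5,50,95])*1000,1),fit(m,k,[(-.105,.105,-.013,.013,.022,.033)],[500,-452,5]))
    nb=(np.abs(W[...,0]-.425)<.08)&(np.abs(W[...,1]-.34)<.16)
    b=nb&(h[...,1]>120)&(h[...,2]>100)&(h[...,0]>17)&(h[...,0]<35)
    b=cv2.morphologyEx(b.astype(np.uint8),cv2.MORPH_OPEN,np.ones((2,2)))>0
    print(n,'punch',b.sum(),'z95 %.1f'%(np.percentile(Z[b],90)*1000),fit(b,k,[(-.0475,.0475,-.01,.01,.015,.035),(.0475,.1225,-.0045,.0045,.0205,.0295)],[425,378,-88]))
    j=(np.hypot(W[...,0]-.578,W[...,1]-.309)<.06)&(Z>.066)&(Z<.1); print(n,'jar lid',cv2.minEnclosingCircle(ontop(j,.077,k)),np.round(np.percentile(Z[j],[5,50,95])*1000))
    t=(np.abs(W[...,0]-.4646)<.085)&(np.abs(W[...,1]+.263)<.045)&(Z>.013)&(Z<.05); c=cv2.connectedComponentsWithStats(t.astype(np.uint8))
    for i in range(1,c[0]):
        if c[2][i,4]>15: q=W[c[1]==i]; print(n,'pin',c[2][i,4],np.round(np.median(q,0)*1000))
for n in('top','scene'):
    A,B=np.load(n+'0.npz'),np.load(n+'9.npz')
    for nm,c,r in(('bowl',(.77,-.15),.05),('box',(.674,-.268),.05),('oil',(.568,.435),.035)):
        o=[]
        for D in(A,B):
            W=D['W']; m=(np.hypot(W[...,0]-c[0],W[...,1]-c[1])<r)&(W[...,2]>.02); o.append(np.round(np.nanmean(W[m],0)*1000,1))
        print(n,nm,*o)
E
python3 m3.py
```

```text
t 37.9 pos [ 378.  -248.3  165.9] rot [-1.799e+02  1.000e-01 -1.746e+02] F [-0.  -0.1 -0.9] w 47.0 gf 0.0 q [-0.66  0.12  1.84  0.    1.18 -2.33]
top bar 539 z [25.1 32.2 38.2] (array([ 501.6, -452.1,    5.7]), np.float64(0.927))
top punch 247 z95 nan (array([423.5, 376.4, -92.2]), np.float64(0.856))
top jar lid ((557.4542236328125, 289.7174072265625), 27.92952537536621) [70. 77. 86.]
top pin 93 [ 510. -252.   22.]
scene bar 670 z [24.8 33.7 36.5] (array([ 498.3, -452.3,    5.9]), np.float64(0.946))
scene punch 375 z95 nan (array([426.4, 381.7, -92.2]), np.float64(0.815))
scene jar lid ((564.236572265625, 288.7867736816406), 32.189697265625) [68. 77. 86.]
scene pin 156 [ 425. -263.   22.]
scene pin 161 [ 514. -256.   22.]
top bowl [ 773.7 -152.2   39.6] [ 774.  -152.    38.9]
top box [ 671.9 -268.    43.1] [ 671.9 -268.    43.4]
top oil [567.6 434.9  58.9] [567.6 434.7  59.1]
scene bowl [ 756.2 -151.    39. ] [ 756.5 -150.8   39.2]
scene box [ 680.  -267.2   42.3] [ 680.2 -267.2   42.3]
scene oil [579.6 435.2  54.2] [579.8 435.1  53.8]
```

The check shows the jar has been knocked on its mat to about (557,289), too close to the edge. Everything else is right. I'll re-centre it.

send_rows(rows=[{"dx":0,"dy":0,"dz":0,"roll":7.1,"jaw":-1},{"dx":0,"dy":0,"dz":0,"roll":7.1,"jaw":-1},{"dx":0,"dy":0,"dz":0,"roll":7.1,"jaw":-1},{"dx":0,"dy":0,"dz":0,"roll":7.1,"jaw":-1},{"dx":0,"dy":0,"dz":0,"roll":7.1,"jaw":-1},{"dx":0,"dy":0,"dz":0,"roll":7.1,"jaw":-1},{"dx":0,"dy":0,"dz":0,"roll":7.1,"jaw":-1},{"dx":0,"dy":0,"dz":0,"roll":7.1,"jaw":-1},{"dx":0,"dy":0,"dz":0,"roll":7.1,"jaw":-1},{"dx":0,"dy":0,"dz":0,"roll":7.1,"jaw":-1},{"dx":0,"dy":0,"dz":0,"roll":7.1,"jaw":-1},{"dx":0,"dy":0,"dz":0,"roll":7.1,"jaw":-1}])

```text
time_s: 38.95
ee_pos: [0.3787, -0.2493, 0.1643]
eef_rot: [-3.141, -0.0, 1.743]
force: [-0.4, 0.3, 0.1]
grip_width: 0.0936
grip_force: 0.0
```

send_rows(rows=[{"dx":0,"dy":0,"dz":0,"roll":5.1,"jaw":-1},{"dx":0,"dy":0,"dz":0,"roll":5.1,"jaw":-1},{"dx":20,"dy":7,"dz":0,"roll":0,"jaw":-1},{"dx":33,"dy":11,"dz":0,"roll":0,"jaw":-1},{"dx":33,"dy":11,"dz":0,"roll":0,"jaw":-1},{"dx":33,"dy":11,"dz":0,"roll":0,"jaw":-1},{"dx":33,"dy":11,"dz":0,"roll":0,"jaw":-1},{"dx":33,"dy":11,"dz":0,"roll":0,"jaw":-1},{"dx":33,"dy":11,"dz":0,"roll":0,"jaw":-1},{"dx":33,"dy":11,"dz":0,"roll":0,"jaw":-1},{"dx":33,"dy":11,"dz":0,"roll":0,"jaw":-1}])

```text
time_s: 39.87
ee_pos: [0.4741, 0.0371, 0.1644]
eef_rot: [3.141, 0.0, 1.571]
force: [0.5, -0.9, -0.0]
grip_width: 0.094
grip_force: 0.0
```

send_rows(rows=[{"dx":33,"dy":11,"dz":0,"roll":0,"jaw":-1},{"dx":33,"dy":11,"dz":0,"roll":0,"jaw":-1},{"dx":33,"dy":11,"dz":0,"roll":0,"jaw":-1},{"dx":33,"dy":11,"dz":0,"roll":0,"jaw":-1},{"dx":33,"dy":11,"dz":0,"roll":0,"jaw":-1},{"dx":33,"dy":11,"dz":0,"roll":0,"jaw":-1},{"dx":25,"dy":9,"dz":0,"roll":0,"jaw":-1},{"dx":0,"dy":0,"dz":0,"roll":0,"jaw":-1},{"dx":0,"dy":0,"dz":0,"roll":0,"jaw":-1}])

```text
time_s: 40.62
ee_pos: [0.5483, 0.2594, 0.1633]
eef_rot: [-3.141, 0.0, 1.573]
force: [-0.2, 0.2, -0.8]
grip_width: 0.0942
grip_force: 0.0
```

```bash
python3 - <<'E'
from h import *
f,W,k=cam('scene');st();tgt(557,289.5,30,90)
Z=W[...,2];j=(np.hypot(W[...,0]-.57,W[...,1]-.30)<.06)&(Z>.066)&(Z<.1); print(cv2.minEnclosingCircle(ontop(j,.077,k)),j.sum())
h=cv2.cvtColor(np.load('top9.npz')['f'],cv2.COLOR_RGB2HSV)
E
```

```text
t 40.7 pos [548.1 258.4 163.6] rot [-179.9    0.    90. ] F [-0.2  0.2  0.1] w 94.1 gf 0.0 q [ 0.38  0.46  1.4  -0.    1.28  0.38]
tool delta mm [ 31.2   9.  133.6] roll deg 0.0 norm 137
((564.522705078125, 288.9735412597656), 32.394161224365234) 302
```

send_rows(rows=[{"dx":20,"dy":7,"dz":0,"roll":0,"jaw":-1},{"dx":11,"dy":3,"dz":0,"roll":0,"jaw":-1},{"dx":0,"dy":0,"dz":30,"roll":0,"jaw":-1},{"dx":0,"dy":0,"dz":35,"roll":0,"jaw":-1},{"dx":0,"dy":0,"dz":35,"roll":0,"jaw":-1},{"dx":0,"dy":0,"dz":24,"roll":0,"jaw":-1},{"dx":0,"dy":0,"dz":10,"roll":0,"jaw":-1},{"dx":0,"dy":0,"dz":0,"roll":0,"jaw":-1},{"dx":0,"dy":0,"dz":0,"roll":0,"jaw":-1}])

```text
time_s: 41.42
ee_pos: [0.5585, 0.2891, 0.0314]
eef_rot: [3.141, -0.0, 1.57]
force: [0.4, 0.1, 0.1]
grip_width: 0.0941
grip_force: 0.0
```

send_rows(rows=[{"dx":0,"dy":0,"dz":0,"roll":0,"jaw":1},{"dx":0,"dy":0,"dz":0,"roll":0,"jaw":1},{"dx":0,"dy":0,"dz":0,"roll":0,"jaw":1},{"dx":0,"dy":0,"dz":0,"roll":0,"jaw":1},{"dx":0,"dy":0,"dz":0,"roll":0,"jaw":1},{"dx":0,"dy":0,"dz":0,"roll":0,"jaw":1},{"dx":0,"dy":0,"dz":0,"roll":0,"jaw":1},{"dx":0,"dy":0,"dz":-8,"roll":0,"jaw":1},{"dx":0,"dy":0,"dz":-12,"roll":0,"jaw":1},{"dx":0,"dy":0,"dz":0,"roll":0,"jaw":1}], force=25)

```text
time_s: 42.25
ee_pos: [0.5588, 0.29, 0.0531]
eef_rot: [3.139, -0.001, 1.571]
force: [0.4, -0.4, -1.6]
grip_width: 0.0561
grip_force: 25.0
```

```bash
python3 - <<'E'
from h import *
f,W,k=cam('scene');st();tgt(578.5,309,30,90)
E
```

```text
t 42.3 pos [558.5 289.9  52. ] rot [ 1.799e+02 -1.000e-01  9.000e+01] F [-0.3  0.4 -2.5] w 55.5 gf 25.0 q [0.42 0.63 1.42 0.   1.09 0.42]
tool delta mm [19.1 19.9 22.1] roll deg 0.0 norm 35
```

send_rows(rows=[{"dx":6,"dy":6,"dz":0,"roll":0,"jaw":1},{"dx":8,"dy":8,"dz":0,"roll":0,"jaw":1},{"dx":5,"dy":6,"dz":0,"roll":0,"jaw":1},{"dx":0,"dy":0,"dz":0,"roll":0,"jaw":1},{"dx":0,"dy":0,"dz":10,"roll":0,"jaw":1},{"dx":0,"dy":0,"dz":6,"roll":0,"jaw":1},{"dx":0,"dy":0,"dz":3,"roll":0,"jaw":1},{"dx":0,"dy":0,"dz":1.5,"roll":0,"jaw":1},{"dx":0,"dy":0,"dz":0,"roll":0,"jaw":1},{"dx":0,"dy":0,"dz":0,"roll":0,"jaw":1}])

```text
time_s: 43.13
ee_pos: [0.5773, 0.3082, 0.0304]
eef_rot: [-3.141, 0.0, 1.571]
force: [-6.6, -3.3, 8.8]
grip_width: 0.0553
grip_force: 25.0
```

send_rows(rows=[{"dx":0,"dy":0,"dz":0,"roll":0,"jaw":0.2},{"dx":0,"dy":0,"dz":0,"roll":0,"jaw":-1},{"dx":0,"dy":0,"dz":0,"roll":0,"jaw":-1},{"dx":0,"dy":0,"dz":0,"roll":0,"jaw":-1},{"dx":0,"dy":0,"dz":0,"roll":0,"jaw":-1},{"dx":0,"dy":0,"dz":-25,"roll":0,"jaw":-1},{"dx":0,"dy":0,"dz":-35,"roll":0,"jaw":-1},{"dx":0,"dy":0,"dz":-40,"roll":0,"jaw":-1},{"dx":0,"dy":0,"dz":-40,"roll":0,"jaw":-1},{"dx":-40,"dy":0,"dz":-20,"roll":0,"jaw":-1},{"dx":-40,"dy":0,"dz":0,"roll":0,"jaw":-1}])

```text
time_s: 44.05
ee_pos: [0.5789, 0.2323, 0.1935]
eef_rot: [3.134, -0.003, 1.574]
force: [0.8, -1.3, 0.2]
grip_width: 0.0941
grip_force: 0.0
```

send_rows(rows=[{"dx":-35,"dy":-20,"dz":0,"roll":0,"jaw":-1},{"dx":-35,"dy":-20,"dz":0,"roll":0,"jaw":-1},{"dx":-35,"dy":-20,"dz":0,"roll":0,"jaw":-1},{"dx":-35,"dy":-20,"dz":0,"roll":0,"jaw":-1},{"dx":-35,"dy":-20,"dz":0,"roll":0,"jaw":-1},{"dx":-35,"dy":-20,"dz":0,"roll":0,"jaw":-1},{"dx":-35,"dy":-20,"dz":0,"roll":0,"jaw":-1},{"dx":-20,"dy":-10,"dz":0,"roll":0,"jaw":-1},{"dx":0,"dy":0,"dz":0,"roll":0,"jaw":-1},{"dx":0,"dy":0,"dz":0,"roll":0,"jaw":-1},{"dx":0,"dy":0,"dz":0,"roll":0,"jaw":-1}])

```text
time_s: 44.97
ee_pos: [0.4283, -0.0334, 0.1885]
eef_rot: [3.141, -0.0, 1.571]
force: [-0.5, -0.7, -0.2]
grip_width: 0.0937
grip_force: 0.0
```

```bash
python3 m3.py
```

```text
t 45.0 pos [428.3 -33.4 188.5] rot [180.  -0.  90.] F [-0.5 -0.7 -0.2] w 93.7 gf 0.0 q [-0.16  0.04  1.86  0.    1.24 -0.16]
top bar 530 z [25.6 32.6 38.8] (array([ 501.6, -452.2,    5.8]), np.float64(0.912))
top punch 250 z95 nan (array([423.6, 376. , -92.3]), np.float64(0.866))
top jar lid ((576.07763671875, 308.27313232421875), 28.12702751159668) [69. 77. 85.]
top pin 102 [ 510. -255.   22.]
top pin 108 [ 421. -263.   23.]
scene bar 670 z [25.1 33.7 36.6] (array([ 498.5, -452.2,    5.9]), np.float64(0.938))
scene punch 383 z95 36.8 (array([426.3, 382.2, -92.2]), np.float64(0.833))
scene jar lid ((582.1473999023438, 308.1517028808594), 31.474069595336914) [70. 77. 86.]
scene pin 156 [ 425. -264.   22.]
scene pin 157 [ 514. -255.   22.]
top bowl [ 773.7 -152.2   39.6] [ 773.9 -152.5   39.2]
top box [ 671.9 -268.    43.1] [ 672.  -267.9   43.2]
top oil [567.6 434.9  58.9] [567.6 434.7  59.3]
scene bowl [ 756.2 -151.    39. ] [ 756.3 -150.9   39.2]
scene box [ 680.  -267.2   42.3] [ 680.3 -267.2   42.3]
scene oil [579.6 435.2  54.2] [579.9 435.1  53.1]
```

The readings agree: the jar is centred on the mat, both pins are in the tray, the bar is flat on the felt board, the punch is on its board, and the bowl, colour box and bottle have not moved.

```bash
python3 -c "
from station import *
print(hand_in())"
```

```text
the job is handed in; nothing more can be done
None
```

I handed the job in at about 45 s: both pins (only two were there) were driven out and put in the tray, the bar is flat on the felt board, the punch is on its board, and the jar is upright on the mat, re-centred after it was knocked aside. The bowl, colour box and bottle measured unmoved, but I did not re-measure the brush rest, and the verdict was not shown.

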